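Feed the tray home along the organizer's rail with a hairbrush handle

ROBOT

A 7-joint arm with a two-finger parallel gripper is mounted at the origin on the work surface. World frame = base frame: x ahead of the robot, y to its left, z up, the work surface at z = 0. Lengths are in m, angles in rad, forces in N, time in s.
With the tool pointing down it reaches from about 0.375 to 0.925 m from the base axis. Payload 3.1 kg.
Tool frame: the origin (TCP) lies at the very end of the fingers, on their centre line; the grasp point (between the pads) lies 19 mm behind it (grip_point_offset is the distance from the TCP to the grasp point, in m); y points along the fingers, x is the direction in which the jaws open and shut, and the axes are right-handed (so a half turn about y gives the same grasp; the last joint's range is limited). The gripper opens to 85 mm and grips with 20 to 120 N. Pads are 22 mm wide; open, the fingers measure 114 mm over their backs; the gripper's body (76 mm by 85 mm) begins 54 mm behind the grasp point. The pads swing forward as they close: fully open they stand 13 mm farther back than shut.
Start: joints at [1.197, 0.383, 0.044, 1.598, -0.018, 1.161, -0.05], TCP at [0.177, -0.625, 0.231] pointing down, gripper open.
Joint ranges: [-2.61, 2.61], [-0.41, 2.15], [-1.48, 1.57], [0, 2.5], [-1.57, 4.71], [0.05, 1.97], [-2.85, 2.85]. Speed limits (rad/s): [2.79, 2.79, 3.14, 3.14, 3.14, 3.14, 3.14].

INTERFACE

Orientations are given as a unit quaternion [w, x, y, z].
In Python, from rig import * gives the robot as it stands.
- The arm moves only by the tool apply_moves, never from a script. Its arguments are lists of equal length, an entry for each row: "grip": the opening, from -1 (shut) to 1 (fully open), so that 0 is half open; "dp": the shift along the tool's x, y, z scaled (see below), a list of three; "turn": the turn, a rotation vector about the tool's x, y, z scaled (see below), a list of three. A call has 1 to 10 rows; each row shifts and turns the commanded pose from where the row before left it, along the tool's axes as they then stand; what a row does not reach is not made up. The controller multiplies each number of a shift by 0.02 m and each number of a turn by 0.1 rad. A row lasts 1/8 s, in which the tool goes at most 62.5 mm and 10.7 degrees, less where a joint would pass 70% of its speed; a pose out of reach is approached as far as the arm can. A call with a number of a shift or a turn outside -1 to 1 is refused whole. A call with a gripper value outside its range is refused whole. The fingers move at their own pace and stop on an object; the grip force is fixed at half the most. Time passes only in rows, so rows that do not move let the fingers close. It gives the time, the measured TCP pose, the force and the opening at its end, in the units of the state.
- sense(): the state, without advancing time (a new reading comes with each control period).
- get_image(name): name is "scene" or "top" or "wrist"; returns the picture (384x512x3 uint8, red, green, blue); there is no depth.
- calibration(name): a dict with "camera_matrix" (3x3 intrinsics, pixels), "camera_from_world" (4x4, takes a point from world to camera coordinates); the wrist camera has in their place "mount" (4x4, takes a point from camera to tool coordinates, whose origin is the TCP and whose axes are the tool frame's). Camera axes: x right, y up, looking along -z (the intrinsics and any distortion apply to the point x, -y, -z); pixel columns grow to the right and rows downward; lengths in m; the calibration is good to about 2 mm. A picture is of the moment at which its call begins: read the wrist's pose just before it. calibration takes no time and is no camera call.
- job_done(): hands the job in, once; it reports no verdict.
Trained networks look in the newest picture that a camera, given by its name, has taken for a name from the list of things; names that differ only in an ending like _2 or _b are one class to them, and where a whole thing is asked for, a point or a joint stands for the part that bears it (a point fixed in the world has none). Each returns a list of dicts, best first, with "p" (0 to 1); they miss things now and then, are a little off and sometimes report something else, mostly with a low value. They report only what shows in the picture. A call takes as long as a camera call. They do not tell look-alikes from the thing itself.
- spot_in(camera, query): "bbox" ([centre column, centre row, width, height] in pixels, round what is visible of it).
- cut_out(camera, query): "region" (384x512 bool, what is visible of it) and "bbox" ([centre column, centre row, width, height] in pixels, round what is visible of it).
- pinpoint(camera, query): "pixel" ([column, row] in pixels: a listed point, or the origin of a listed thing).
The state is a dict: "clock": time; "joint_positions": joint angles; "qvel": joint speeds; "tau": joint torques, N m; "position": TCP position; "tool_rot": TCP orientation; "force": force on the tool from outside, world axes, zero at the start; "moment": the same for the moment, N m; "opening": opening from 0.0 (shut) to 1.0 (fully open).
Only numpy, scipy, OpenCV 4.12 (cv2) and the standard library are available. Lean on these libraries where they do the work, as an engineer would, in place of code of your own. Each camera call takes 0.05 s, during which the arm holds its last target.

TASK

Pick up the wooden hairbrush by its handle and use the handle as a push stick: slide the loose tray, with the jar in it, squarely up against the clear organizer's long guide rail before it goes in under the tiers, then feed it along the rail with the handle's tip, keeping it lightly pressed against the rail all the way, until it is pressed home against the stop. The acrylic is brittle, so touch and push slowly and gently, never touch the tray with the gripper, keep the jar upright and leave the other things where they are. Finish by laying the brush bristles-down on the bare shelf, clear of the organizer.

Things in the scene. Friction and masses are not known exactly. Their poses are not given: they have to be found in the camera images.
- organizer: Clear acrylic stacking organizer, fixed. Origin under its 4 mm base plate, on the shelf; the tray is fed along its +x (roughly to the robot's left), z is up. Base plate x -156 to 175 mm, y -61 to 75 mm, top at z 4 mm. Up to x = 24 mm it is open above (the porch); beyond, tiers cover it. Grey rail along the -y side, grey stop at the +x end
- tier_edge (a point): Middle of the lower front edge of the tiers over the base plate, at organizer (30, 7, 58) mm; the tiers reach from there to organizer x = 175 mm, z 58 to 152 mm, finger lips stand 6 mm out. A post 8 x 8 mm carries them at organizer x 30 to 38, y 33 to 41 mm: a tray flush with the rail passes it with at least 6 mm to spare
- home (a point): Nominal place of the tray's origin when fully home, at organizer (110, -14, 4) mm. The tray really is home when it touches both rail strip and stop pad, so up to 8 mm short of this point in organizer x and up to 5 mm off it in +y; tray axes parallel to the organizer's
- rail: Straight grey guide rail, part of the organizer, 331 mm long, 28 mm high. Origin at mid length, at the foot of its fixed back, at organizer (9.5, -58.5, 4) mm, axes as the organizer's. In front it carries a rigid full-length contact strip, parallel to it; the face of this strip, which guides the tray, lies at organizer y -50 to -45 mm, differently each time and not shown by this pose: feel for it
- stop: Grey stop bar across the far end of the base plate, part of the organizer, 90 mm wide, 28 mm high. Origin at its foot at organizer (160, 5, 4) mm. It carries a rigid contact pad whose face, which meets the tray, lies at organizer x 152 to 160 mm, differently each time and not shown by this pose: feel for it
- tray: Loose white open tray, 100 (x) x 72 (y) x 38 (z) mm, 4 mm walls, 0.18 to 0.35 kg plus the jar; origin at the centre of its underside. Its +x end goes first, its -y side against the rail. Starts on the porch, up to 40 mm off the rail, up to 0.18 rad askew. Sliding it takes 1 to 4 N. Rear wall at x = -50 mm carries a finger pull
- tray_slot (a point): Middle of the finger pull's slot, on the rear wall, at tray (-50, 14, 20) mm: two upright ribs 4 mm thick, 36 mm high, reach back to tray x = -64 mm, the slot between them is 26 mm wide (tray y 1 to 27 mm). The brush handle's tip fits in, to push forward on the rear wall and towards the rail on the rib face at tray y = 1 mm
- jar: Small blue ceramic jar with a cap, 40 mm across, 37 mm high, standing loose in the tray; origin at the centre of its foot
- brush: Wooden hairbrush, 245 mm long, about 90 g, lying bristles down. Origin on the shelf under the grip point; +x runs along the handle to its tip, z up. Handle a straight bar 16 mm wide (y), 16 mm high (z 22 to 38 mm), from x = -48 to +105 mm; head 56 mm wide from x = -52 to -140 mm; bristle pad below the head, x = -125 to -51 mm, down to z = 0
- brush_grip (a point): Middle of the handle's section at the place to grip, 30 mm above the brush's underside, 105 mm behind the handle's tip
- brush_tip (a point): Centre of the handle's flat end face, 30 mm above the brush's underside
- comb: Grey plastic comb, 170 x 30 x 5 mm, bystander; origin centre of underside
- clipper: Steel nail clipper, 56 x 13 x 12 mm, bystander; origin centre of underside
- tin: Round aluminium tin, 74 mm across, 26 mm high, bystander; origin centre of underside
- shampoo: White bottle, 56 mm across, 150 mm high, bystander; origin centre of underside
- soapbox: Grey soap box, 100 x 65 x 35 mm, bystander; origin centre of underside
- cup: White mug, 72 mm across, 90 mm high, bystander; origin centre of underside
Mind the look-alikes: they are no part of the job. Several things look just like the brush: the one meant starts farthest to the robot's right.

How it is judged:
By the outcome, as a careful person would: the job done as asked, in the order asked, and still so for the second after the job is handed in, with the robot touching nothing.
It also fails if it takes over 72 s, if anything falls off the work surface, if the arm or the gripper's body presses on something with over 40 N, if the wrist force passes 120 N, or if a joint passes its speed limit or range.

## Working session

There is one attempt and no reset: what is moved stays moved. The work goes in short steps, Python scripts to look and compute and a tool call to move; the robot and the scene stay as the last step left them, time stands still between calls to the robot, and variables do not carry over. Pictures are saved under pics/ and viewed, and the job is handed in when it is done.

Besides the shell and the picture viewer there is one more tool, called by a JSON object that holds its "name" and its "arguments", one argument or row to a line. apply_moves: Moves the arm, as the interface text tells. Its arguments: {"type":"object","properties":{"grip":{"type":"array"},"dp":{"type":"array"},"turn":{"type":"array"}},"required":["grip","dp","turn"]}

```bash
ls; mkdir -p pics
python3 - <<'E'
from rig import *
import cv2
s=sense()
print({k:(v if not hasattr(v,'tolist') else v.tolist()) for k,v in s.items()})
for n in ["scene","top","wrist"]:
    im=get_image(n); cv2.imwrite(f"pics/{n}0.png",im[:,:,::-1])
    c=calibration(n); print(n,{k:(v.tolist() if hasattr(v,'tolist') else v) for k,v in c.items()})
E
```

```text
pics
{'clock': 0.0, 'joint_positions': [1.1971965490141678, 0.3838304991300605, 0.04382837864741185, 1.5996152899941918, -0.017890706120742558, 1.1612149687643105, -0.04992839758069531], 'qvel': [-0.0009389512176100481, -0.001878408490917069, -7.07566542555939e-06, 0.00029279545784609404, 0.00048524081159010367, 0.0021637218050468716, -0.0008989447949438144], 'tau': [8.598792078373663e-06, -43.34574222564697, 1.0243865847587585, -24.95123863220215, 0.010622654808685184, 0.011303090723231435, 1.309736319399235e-06], 'position': [0.17673554480656137, -0.6245052976256283, 0.22987086406440516], 'tool_rot': [0.5645246858533414, -0.5634698272307466, 0.427289995350858, -0.42571926516872893], 'force': [-0.18788433292446502, -0.5032264976172773, -0.17023809347675048], 'moment': [-0.02324495040237261, -0.037236092853030874, -0.01660321889687393], 'opening': 0.9971457079449217}
scene {'camera_matrix': [[388.46732619731546, 0.0, 255.7577382655547], [0.0, 388.46732619731546, 189.29788268805012], [0.0, 0.0, 1.0]], 'camera_from_world': [[0.5280642181032399, 0.8492022155608893, 0.0019438738362287443
[... 390 characters left out ...]
54, -0.999470897393222, 0.013363695228972454, 0.028348712843100997], [0.9839796396126412, 0.03154015299743678, 0.17546876524520014, -0.525658334312183], [-0.1757974172562337, 0.00794632071374433, 0.9843942929909497, -0.9850731143005639], [0.0, 0.0, 0.0, 1.0]]}
wrist {'camera_matrix': [[265.10538143569846, 0.0, 254.34351712711788], [0.0, 265.10538143569846, 190.69229613271116], [0.0, 0.0, 1.0]], 'mount': [[0.9999994637417726, -0.0009686888972220837, 0.00036627583301608525, -0.00025171858402317504], [0.0006113129268739742, 0.26664715669371625, -0.9637940237019839, -0.14226250892465453], [0.0008359501605296478, 0.9637937307686614, 0.2666476058740298, 0.06822503392713937], [0.0, 0.0, 0.0, 1.0]]}
```

View pics/scene0.png

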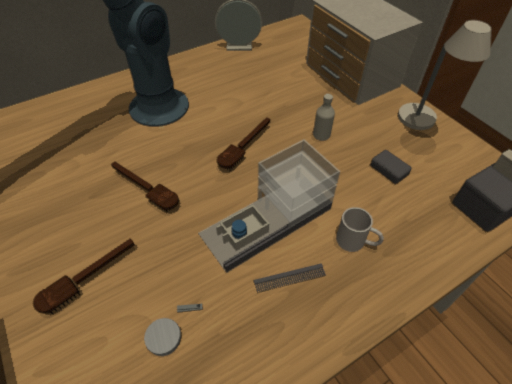

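View pics/top0.png

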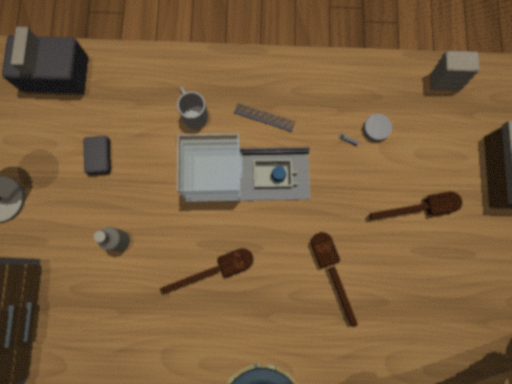

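View pics/wrist0.png

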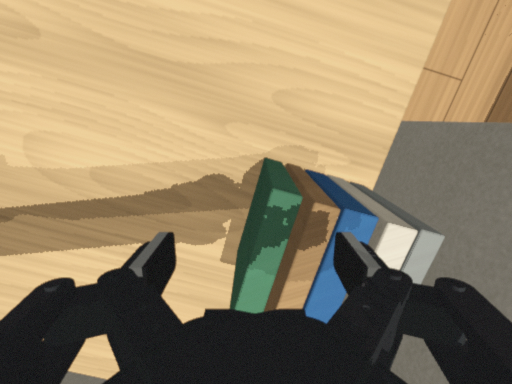

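The top view shows the target brush at the far right, with its head at (442,204) and tip at (368,217). The organizer runs from (180,165) to (310,200), with its rail on the far side. The tray is on the porch at about (272,174) and the jar at (278,173).

```bash
cat > h.py <<'E'
from rig import *
import numpy as np, cv2
from scipy.spatial.transform import Rotation as R
def q2R(q): return R.from_quat([q[1],q[2],q[3],q[0]]).as_matrix()
def cam(n,s=None):
    c=calibration(n); K=np.array(c["camera_matrix"])
    if n=="wrist":
        s=s or sense(); T=np.eye(4);T[:3,:3]=q2R(s["tool_rot"]);T[:3,3]=s["position"]
        M=np.linalg.inv(T@np.array(c["mount"]))
    else: M=np.array(c["camera_from_world"])
    return K,M
def proj(p,C):
    K,M=C; p=np.atleast_2d(p); q=p@M[:3,:3].T+M[:3,3]; q=q*[1,-1,-1]
    u=q@K.T; return u[:,:2]/u[:,2:]
def onz(px,z,C):
    K,M=C; d=np.linalg.inv(K)@[px[0],px[1],1.0]; d=d*[1,-1,-1]
    Rw=M[:3,:3].T; o=-Rw@M[:3,3]; d=Rw@d; return o+d*(z-o[2])/d[2]
def tri(obs): # [(px,C)]
    A=[];b=[]
    for px,(K,M) in obs:
        d=np.linalg.inv(K)@[px[0],px[1],1.0]; d=d*[1,-1,-1]
        Rw=M[:3,:3].T;o=-Rw@M[:3,3];d=Rw@d;d/=np.linalg.norm(d)
        P=np.eye(3)-np.outer(d,d);A.append(P);b.append(P@o)
    return np.linalg.lstsq(np.vstack(A),np.hstack(b),rcond=None)[0]
E
python3 - <<'E'
from h import *
get_image("top");get_image("scene")
zs=dict(brush_grip=.03,brush_tip=.03,tray=.004,tray_slot=.024,organizer=0,tier_edge=.058,home=.004,rail=.004,stop=.004,jar=.008,brush=0)
for q,z in zs.items():
    for n in ["top","scene"]:
        C=cam(n)
        for r in pinpoint(n,q)[:4]:
            print(q,n,round(r["p"],2),np.round(r["pixel"],1),np.round(onz(r["pixel"],z,C),4))
E
```

```text
brush_grip top 0.89 [337.4 284. ] [ 0.3081 -0.1804  0.03  ]
brush_grip top 0.85 [198.7 275.3] [0.3193 0.1674 0.03  ]
brush_grip top 0.64 [410.3 208.1] [ 0.5063 -0.3717  0.03  ]
brush_grip scene 0.95 [138.9 181.4] [ 0.3102 -0.1836  0.03  ]
brush_grip scene 0.8 [ 95.6 268.5] [ 0.5093 -0.3653  0.03  ]
brush_grip scene 0.78 [247.3 136.9] [0.3142 0.1611 0.03  ]
brush_tip top 0.85 [354.7 325.7] [ 0.2089 -0.2223  0.03  ]
brush_tip top 0.81 [371.5 216.8] [ 0.4804 -0.2701  0.03  ]
brush_tip top 0.62 [159.1 293.6] [0.2719 0.2631 0.03  ]
brush_tip scene 0.97 [133.  245.4] [ 0.4958 -0.27    0.03  ]
brush_tip scene 0.68 [111.5 164.4] [ 0.2086 -0.2265  0.03  ]
brush_tip scene 0.56 [268.3 117.8] [0.2734 0.2636 0.03  ]
tray top 0.97 [271.5 174.6] [ 0.5896 -0.0111  0.004 ]
tray scene 0.76 [246.5 233.8] [ 0.5969 -0.0122  0.004 ]
tray_slot top 0.83 [288.3 181.8] [ 0.567  -0.0545  0.024 ]
tray_slot scene 0.84 [225.6 230.6] [ 0.5725 -0.0581  0.024 ]
organizer top 0.62 [288.8 180. ] [ 0.5772 -0.0583  0.    ]
organizer top 0.3 [403.8 210. ] [ 0.5053 -0.3664  0.    ]
organizer scene 0.91 [263.2 222.5] [0.58
[... 462 characters left out ...]

stop top 0.44 [241.4 168.8] [0.603  0.0703 0.004 ]
stop scene 0.67 [278.4 206.4] [0.5673 0.1057 0.004 ]
jar top 0.7 [280.2 178.2] [ 0.5796 -0.0343  0.008 ]
jar scene 0.83 [238.2 231.4] [ 0.5818 -0.0277  0.008 ]
jar scene 0.56 [ 97.9 273.7] [ 0.5104 -0.3672  0.008 ]
jar scene 0.33 [322.  136.4] [0.4145 0.3727 0.008 ]
brush top 0.94 [405.8 209.5] [ 0.5069 -0.3718  0.    ]
brush top 0.66 [199.8 275.9] [0.3172 0.1679 0.    ]
brush top 0.62 [339.5 284.3] [ 0.3065 -0.1926  0.    ]
brush top 0.18 [247.2 152.7] [0.6495 0.0561 0.    ]
brush scene 0.97 [ 97.1 273.8] [ 0.5042 -0.3697 -0.    ]
brush scene 0.82 [141.2 187.7] [ 0.3076 -0.1831  0.    ]
brush scene 0.64 [246.  146.1] [0.3195 0.1527 0.    ]
```

Run:
```python
from h import *
a=get_image("top"); b=get_image("scene")
c1=cv2.resize(a[120:220,170:330],None,fx=5,fy=5,interpolation=cv2.INTER_CUBIC)
c2=cv2.resize(b[130:270,190:350],None,fx=5,fy=4.2,interpolation=cv2.INTER_CUBIC)
c3=cv2.resize(a[180:230,355:475],None,fx=6,fy=6,interpolation=cv2.INTER_CUBIC)
for i,c in enumerate([c1,c2,c3]): cv2.imwrite(f"pics/c{i}.png",c[:,:,::-1])
s=sense(); print(np.round(q2R(s["tool_rot"]),3))
```

```text
[[ 0.272  0.     0.962]
 [-0.962  0.     0.272]
 [-0.    -1.     0.   ]]
```

View pics/c0.png

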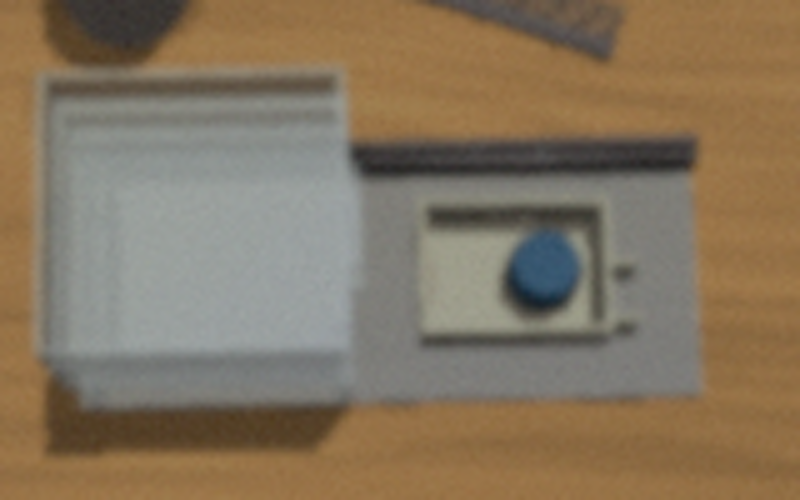

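View pics/c1.png

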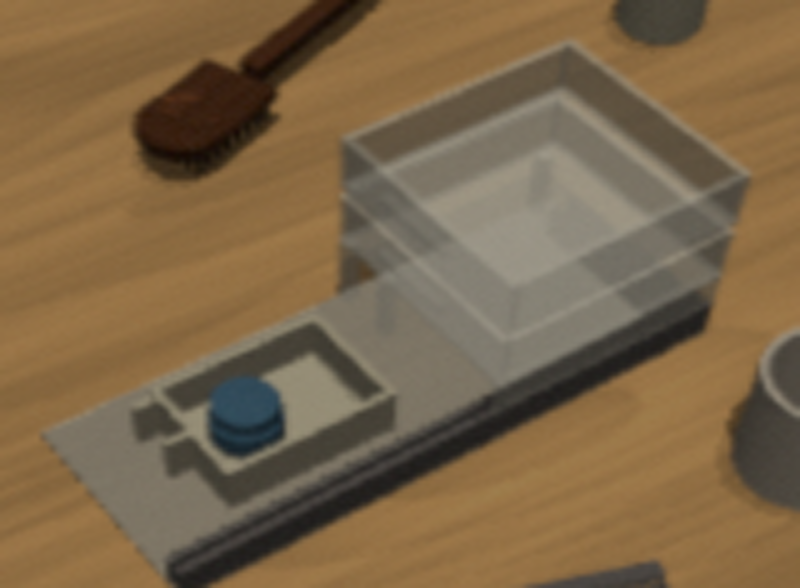

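View pics/c2.png

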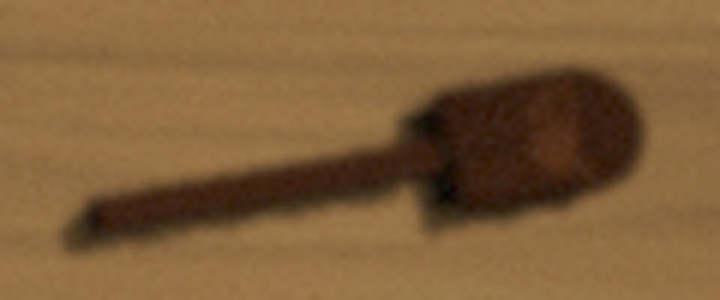

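```bash
cat > fit.py <<'E'
from h import *
from scipy.optimize import least_squares
def fit(obs,x0,fz=None):
    def f(x):
        c,s=np.cos(x[2]),np.sin(x[2]);r=[]
        for n,p,px in obs:
            w=np.array([x[0]+c*p[0]-s*p[1],x[1]+s*p[0]+c*p[1],p[2]])
            r.append(proj(w,C[n])[0]-px)
        return np.array(r).ravel()
    C={n:cam(n) for n in set(o[0] for o in obs)}
    r=least_squares(f,x0,loss="soft_l1"); return r.x,f(r.x).reshape(-1,2)
E
python3 - <<'E'
from fit import *
T=lambda u,v:(170+u/5-.4,120+v/5-.4)
S=lambda u,v:(190+u/5-.4,130+v/4.2-.4)
t,s="top","scene"
o=[(t,(-.156,.075,.004),T(702,395)),(t,(-.156,-.061,.032),T(697,138)),(t,(.175,-.061,.152),T(39,70)),(t,(.03,-.061,.152),T(345,68)),(t,(.175,.075,.152),T(39,356)),(t,(.03,.075,.152),T(345,353)),
(s,(-.156,.075,.004),S(43,435)),(s,(.175,.075,.152),S(570,42)),(s,(.175,-.061,.152),S(748,177)),(s,(.03,.075,.152),S(342,142)),(s,(.03,-.061,.152),S(513,287))]
x,r=fit(o,[.59,.05,1.57]); print(np.round(x,4)); print(np.round(r,1).tolist())
k=[(t,(.05,-.036,.042),T(418,203)),(t,(-.05,-.036,.042),T(608,204)),(t,(.05,.036,.042),T(420,334)),(t,(-.05,.036,.042),T(610,334)),(t,(-.062,-.001,.040),T(628,271)),(t,(-.062,.029,.040),T(628,326)),
(s,(.05,-.036,.042),S(395,398)),(s,(.05,.036,.042),S(315,322)),(s,(-.05,-.036,.042),S(232,475)),(s,(-.05,.036,.042),S(160,395)),(s,(-.05,-.036,.004),S(232,503))]
y,r=fit(k,[.59,-.01,1.57]); print(np.round(y,4)); print(np.round(r,1).tolist())
c,q=np.cos(x[2]),np.sin(x[2]); d=y[:2]-x[:2]; print("tray in org",np.round([c*d[0]+q*d[1],-q*d[0]+c*d[1],y[2]-x[2]],4))
B=lambda u,v:(355+u/6-.4,180+v/6-.4)
for p in [(90,205),(95,232),(425,145),(425,175),(430,110),(430,210)]: print(onz(B(*p),.038,cam(t)).round(4))
E
```

```text
[0.5941 0.0436 1.622 ]
[[0.4, 0.1], [0.6, -0.8], [-0.3, 0.2], [0.3, -0.4], [-0.9, -0.1], [1.3, -0.7], [-0.7, -0.8], [0.2, -0.9], [0.9, -0.7], [-0.4, -1.3], [0.0, 0.3]]
[ 0.5856 -0.0105  1.6002]
[[-0.3, -0.9], [-0.0, -1.0], [-0.7, -0.0], [0.1, 0.1], [0.7, -1.1], [1.0, -0.8], [0.7, -1.7], [0.7, -2.8], [-1.1, -1.0], [-1.8, -2.6], [-0.5, 0.6]]
tray in org [-0.0536  0.0113 -0.0218]
[ 0.487  -0.2629  0.038 ]
[ 0.4754 -0.2647  0.038 ]
[ 0.5176 -0.4081  0.038 ]
[ 0.5045 -0.4075  0.038 ]
[ 0.5329 -0.411   0.038 ]
[ 0.4894 -0.4089  0.038 ]
```

{"name": "apply_moves", "arguments": {
  "grip": [1,1,1,1,1,1,1,1,1,1],
  "dp": [
    [-0.38,0,0.93],
    [-0.28,0,0.96],
    [-0.18,0,0.98],
    [-0.08,0,1],
    [0,0,1],
    [0.11,0,0.99],
    [0.21,0,0.98],
    [0.31,0,0.95],
    [0.4,0,0.91],
    [0.49,0,0.87]
  ],
  "turn": [
    [0,-1,0],
    [0,-1,0],
    [0,-1,0],
    [0,-1,0],
    [0,-1,0],
    [0,-1,0],
    [0,-1,0],
    [0,-1,0],
    [0,-1,0],
    [0,-1,0]
  ]
}}

```text
clock: 2.7
position: [0.335, -0.5021, 0.2314]
tool_rot: [-0.7, 0.7, -0.103, 0.103]
force: [-0.7, 1.0, 0.4]
opening: 0.999
```

{"name": "apply_moves", "arguments": {
  "grip": [1,1,1,1,1,1,1,1,1,1],
  "dp": [
    [0.58,0.2,0.82],
    [0.66,0.2,0.76],
    [0.73,0.2,0.69],
    [0.79,0.2,0.61],
    [0.85,0.2,0.53],
    [0.9,0.2,0.44],
    [0.9,0.2,0.44],
    [0.9,0.2,0.44],
    [0.9,0.2,0.44],
    [0.9,0.2,0.44]
  ],
  "turn": [
    [0,-1,0],
    [0,-1,0],
    [0,-1,0],
    [0,-1,0],
    [0,-1,0],
    [0,0,0],
    [0,0,0],
    [0,0,0],
    [0,0,0],
    [0,0,0]
  ]
}}

```text
clock: 3.95
position: [0.494, -0.3785, 0.191]
tool_rot: [-0.703, 0.703, 0.072, -0.072]
force: [0.3, -0.1, -0.3]
opening: 1.001
```

Run:
```python
from h import *
s=sense(); print(s["clock"],np.round(s["position"],4)); print(np.round(q2R(s["tool_rot"]),3), np.round(s["joint_positions"],2))
im=get_image("wrist"); cv2.imwrite("pics/w1.png",im[:,:,::-1])
C=cam("wrist",s)
for q in ["brush_grip","brush_tip","brush"]:
    for r in pinpoint("wrist",q)[:2]:print(q,r["p"],np.round(r["pixel"]),onz(r["pixel"],.03,C).round(4))
d=np.array([-.204,.979,0]);tip=np.array([.481,-.264,.03])
for k in [0,.048,.105,.153]: print(k,proj(tip-d*k,C).round())
```

```text
3.95 [ 0.494  -0.3785  0.191 ]
[[ 0.979  0.    -0.204]
 [ 0.204 -0.     0.979]
 [ 0.    -1.    -0.   ]] [ 0.87  0.39 -0.35  1.69  0.15  1.08  0.68]
brush_grip 0.72 [266. 169.] [ 0.5054 -0.3655  0.03  ]
brush_tip 0.58 [265.  75.] [ 0.4835 -0.2672  0.03  ]
brush 0.58 [263. 170.] [ 0.5025 -0.3672  0.03  ]
0 [[264.  71.]]
0.048 [[263. 118.]]
0.105 [[263. 169.]]
0.153 [[263. 209.]]
```

View pics/w1.png

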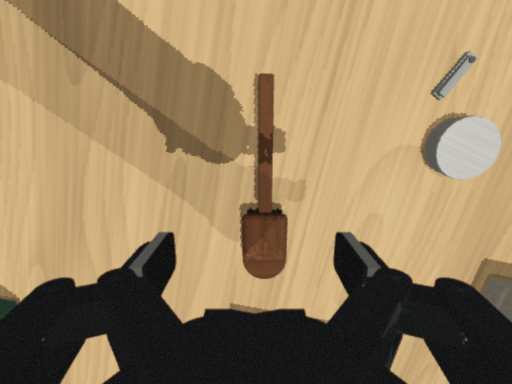

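The wrist view shows the brush handle running from (265,74) to (265,211), almost parallel to the image's vertical.

Run:
```python
from h import *
s=sense();C=cam("wrist",s); Rt=q2R(s["tool_rot"])
im=get_image("wrist"); 
# dark brown segmentation per row
for v in [85,100,120,140,150,165,180,195,205]:
    g=im[v,235:300].astype(int); m=(g[:,0]-g[:,2]>15)&(g.sum(1)<260)
    u=np.where(m)[0]+235; c=(u.min()+u.max())/2 if len(u) else None
    print(v,len(u),u.min(),u.max(),onz((c,v),.038,C).round(4), (Rt.T@(onz((c,v),.038,C)-s["position"])).round(4))
a=onz((265.5,74),.038,C);b=onz((264.5,209),.038,C);print(a,b, np.hypot(*(a-b)[:2]))
```

```text
85 15 259 273 [ 0.485  -0.2782  0.038 ] [0.0128 0.1531 0.1004]
100 15 259 273 [ 0.4882 -0.2926  0.038 ] [0.013  0.1531 0.0856]
120 15 259 273 [ 0.4927 -0.3125  0.038 ] [0.0132 0.1531 0.0652]
140 15 259 273 [ 0.4973 -0.3332  0.038 ] [0.0135 0.1531 0.044 ]
150 15 259 273 [ 0.4996 -0.3439  0.038 ] [0.0137 0.1531 0.0331]
165 14 259 272 [ 0.5027 -0.3604  0.038 ] [0.0133 0.1531 0.0163]
180 17 256 272 [ 0.5048 -0.3777  0.038 ] [ 0.0118  0.1531 -0.001 ]
195 15 256 271 [ 0.5081 -0.3952  0.038 ] [ 0.0114  0.1531 -0.0189]
205 20 253 275 [ 0.5113 -0.4071  0.038 ] [ 0.0121  0.1531 -0.0311]
[ 0.48220915 -0.26791643  0.038     ] [ 0.51290219 -0.41178423  0.038     ] 0.14710542628476228
```

{"name": "apply_moves", "arguments": {
  "grip": [1,1,1,1,1,1,1,1,1,1],
  "dp": [
    [0.65,1,0],
    [0,1,0],
    [0,1,0],
    [0,1,0],
    [0,1,0],
    [0,1,0],
    [0,1,0],
    [0,1,0],
    [0,0.5,0],
    [0,0.5,0]
  ],
  "turn": [
    [0,0,0],
    [0,0,0],
    [0,0,0],
    [0,0,0],
    [0,0,0],
    [0,0,0],
    [0,0,0],
    [0,0,0],
    [0,0,0],
    [0,0,0]
  ]
}}

```text
clock: 5.45
position: [0.5059, -0.3769, 0.0108]
tool_rot: [-0.703, 0.704, 0.073, -0.072]
force: [0.3, -0.3, -0.8]
opening: 1.002
```

{"name": "apply_moves", "arguments": {
  "grip": [-1,-1,-1,-1,-1,-1,-1,-1],
  "dp": [
    [0,0,0],
    [0,0,0],
    [0,0,0],
    [0,0,0],
    [0,0,0],
    [0,0,0],
    [0,0,0],
    [0,0,0]
  ],
  "turn": [
    [0,0,0],
    [0,0,0],
    [0,0,0],
    [0,0,0],
    [0,0,0],
    [0,0,0],
    [0,0,0],
    [0,0,0]
  ]
}}

```text
clock: 6.45
position: [0.506, -0.3769, 0.0118]
tool_rot: [-0.703, 0.704, 0.073, -0.072]
force: [-0.3, 1.7, 5.1]
opening: 0.178
```

Run:
```python
from h import *
s=sense(); print(s["clock"],np.round(s["position"],4),s["opening"],np.round(s["force"],2)); print(np.round(q2R(s["tool_rot"]),3))
im=get_image("wrist"); cv2.imwrite("pics/w2.png",im[:,:,::-1])
```

```text
6.45 [ 0.506  -0.3769  0.0118] 0.17803110214276094 [-0.27  1.69  5.1 ]
[[ 0.979  0.001 -0.204]
 [ 0.204 -0.     0.979]
 [ 0.001 -1.    -0.001]]
```

View pics/w2.png

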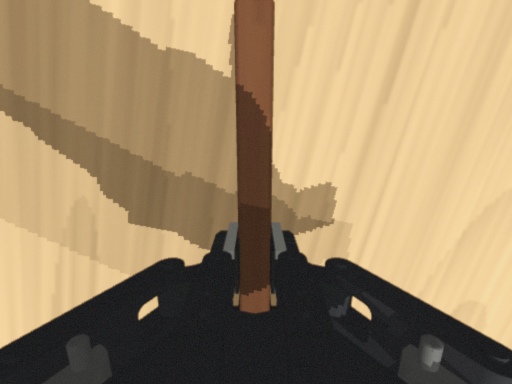

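{"name": "apply_moves", "arguments": {
  "grip": [-1,-1,-1,-1,-1,-1,-1,-1,-1,-1],
  "dp": [
    [0,-0.5,0],
    [0,-1,0],
    [0,-1,0],
    [0,-0.5,0],
    [0,0,0],
    [0.1,-0.06,1],
    [0.1,-0.06,1],
    [0.2,-0.06,1],
    [0.2,-0.06,1],
    [0.2,-0.06,1]
  ],
  "turn": [
    [0,0,0],
    [0,0,0],
    [0,0.77,0],
    [0,0.77,0],
    [-0.6,0,0],
    [0,0,0],
    [0,0,0],
    [0,0,0],
    [0,0,0],
    [0,0,0]
  ]
}}

```text
clock: 7.75
position: [0.5168, -0.2742, 0.0712]
tool_rot: [-0.685, 0.728, 0.019, -0.018]
force: [-0.4, -0.2, -1.4]
opening: 0.176
```

{"name": "apply_moves", "arguments": {
  "grip": [-1,-1,-1,-1,-1,-1,-1,-1],
  "dp": [
    [0.2,-0.06,1],
    [0.2,-0.06,1],
    [0.2,-0.06,1],
    [0.2,-0.06,1],
    [0.2,-0.06,1],
    [0.1,-0.06,1],
    [0,-0.06,1],
    [0,0,0]
  ],
  "turn": [
    [0,0,0],
    [0,0,0],
    [0,0,0],
    [0,0,0],
    [0,0,0],
    [0,0,0],
    [0,0,0],
    [0,0,0]
  ]
}}

```text
clock: 8.75
position: [0.5316, -0.1317, 0.0713]
tool_rot: [-0.686, 0.727, 0.02, -0.019]
force: [-0.6, 0.1, -0.5]
opening: 0.173
```

```bash
cat > st.py <<'E'
from fit import *
O=np.array([.5941,.0436]);YAW=1.622
def org(p):
    c,s=np.cos(YAW),np.sin(YAW);d=np.asarray(p)[:2]-O;return np.array([c*d[0]+s*d[1],-s*d[0]+c*d[1],p[2]])
def rep(L=.112):
    s=sense();Rt=q2R(s["tool_rot"]);p=np.array(s["position"]);g=p-Rt[:,1]*.019;tip=g+Rt[:,2]*L
    c,q=np.cos(YAW),np.sin(YAW);f=s["force"];fo=[c*f[0]+q*f[1],-q*f[0]+c*f[1],f[2]]
    print("t",round(s["clock"],2),"grip org mm",(org(g)*1e3).round(1),"tip",(org(tip)*1e3).round(1),"yaw rel",round(np.arctan2(Rt[1,2],Rt[0,2])-YAW,4),"pitch",round(Rt[2,2],3),"roll",round(Rt[2,0],3),"Forg",np.round(fo,2),"open",round(s["opening"],3));return s
def crop(n,name,x0,x1,y0,y1,f):
    im=get_image(n);c=cv2.resize(im[y0:y1,x0:x1],None,fx=f,fy=f,interpolation=cv2.INTER_CUBIC);cv2.imwrite(f"pics/{name}.png",c[:,:,::-1])
E
python3 - <<'E'
from st import *
rep()
crop("top","t3",200,400,120,230,4)
crop("scene","s3",100,300,150,290,4)
crop("wrist","w3",0,512,0,384,1.5)
E
```

```text
t 8.75 grip org mm [-170.7   71.4   90.3] tip [-58.9  71.9  83.7] yaw rel 0.0043 pitch -0.059 roll 0.0 Forg [ 0.18  0.56 -0.54] open 0.173
```

View pics/t3.png

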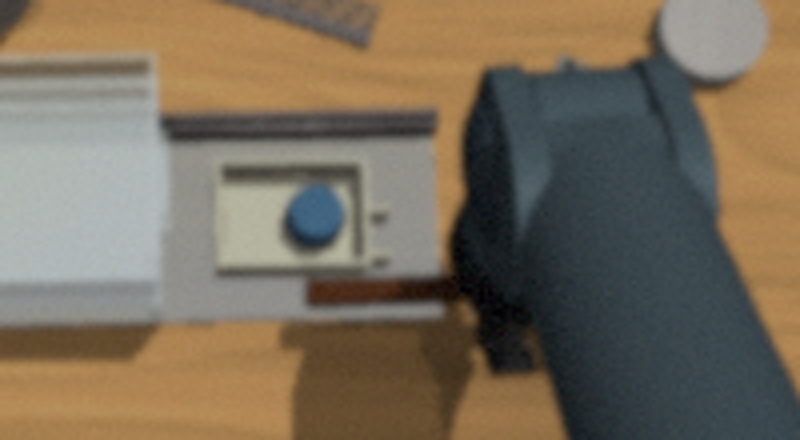

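View pics/s3.png

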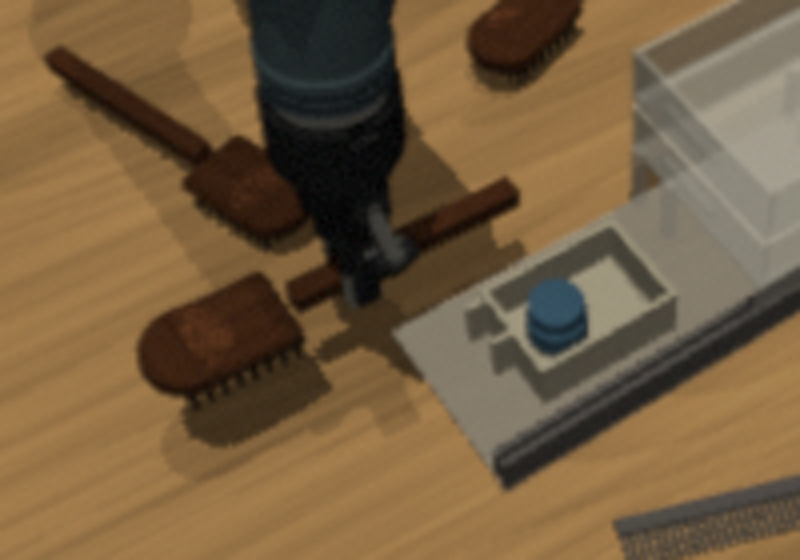

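View pics/w3.png

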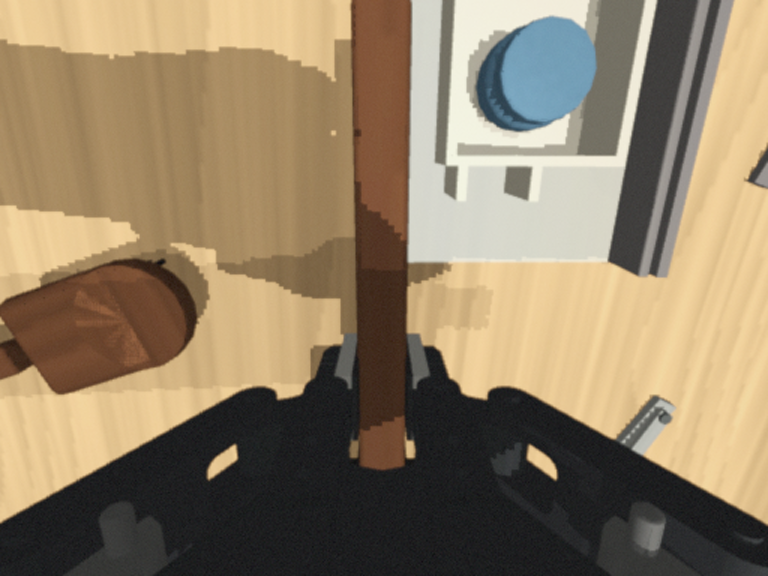

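Run:
```python
from st import *
s=rep()
crop("wrist","w4",270,512,0,192,3.3)
```

```text
t 8.9 grip org mm [-174.7   71.9   90.3] tip [-62.9  71.8  83.5] yaw rel -0.0011 pitch -0.061 roll 0.0 Forg [-0.02 -0.3  -0.5 ] open 0.176
```

View pics/w4.png

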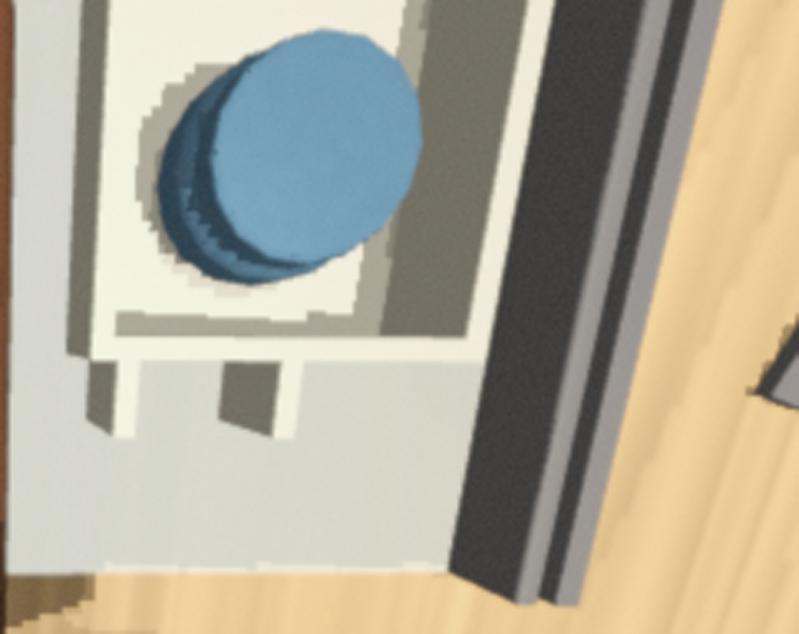

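Run:
```python
from st import *
s=rep();C=cam("wrist",s)
P=lambda u,v:((u+.5)/3.3+270-.5,(v+.5)/3.3-.5)
def w(n,u,v,z): 
    p=onz(P(u,v),z,C);print(n,p.round(4),(org(p)*1e3).round(1));return p
w("plate rear L",8,573,.004);w("plate rear R/strip foot",449,571,.004)
for n,a,b,z in [("strip top front",(517,603),(643,0),.032),("rail back outer top",(578,605),(722,0),.032),("rail back inner",(557,604),(695,0),.032)]:
    p=w(n,*a,z);q=w(n,*b,z);print("  yaw",np.arctan2(q[1]-p[1],q[0]-p[0]))
k=[("tray rear L",(90,360),.042),("tray rear R",(483,358),.042),("tray -y edge far",(553,0),.042),("tray +y edge far",(108,0),.042),("rib L end",(123,437),.04),("rib R end",(285,437),.04),("tray foot rear L",(68,354),.004),("rib R inner rear",(274,437),.04),("rib L inner end",(135,437),.04)]
for n,a,z in k: w(n,*a,z)
```

```text
t 8.95 grip org mm [-175.1   72.    90.2] tip [-63.3  71.8  83.4] yaw rel -0.0019 pitch -0.061 roll -0.0 Forg [ 0.05 -0.91 -1.12] open 0.176
plate rear L [ 0.5451 -0.1145  0.004 ] [-155.4   57.1    4. ]
plate rear R/strip foot [ 0.6517 -0.1087  0.004 ] [-155.   -49.7    4. ]
strip top front [ 0.6509 -0.1082  0.032 ] [-154.5  -48.9   32. ]
strip top front [ 6.443e-01 -2.000e-04  3.200e-02] [-46.3 -47.9  32. ]
  yaw 1.6311525974835857
rail back outer top [ 0.6639 -0.108   0.032 ] [-155.   -61.9   32. ]
rail back outer top [6.579e-01 5.000e-04 3.200e-02] [-46.3 -61.5  32. ]
  yaw 1.6261196315087036
rail back inner [ 0.6594 -0.108   0.032 ] [-154.7  -57.4   32. ]
rail back inner [6.532e-01 3.000e-04 3.200e-02] [-46.3 -56.8  32. ]
  yaw 1.6273768843464593
tray rear L [ 0.554  -0.0635  0.042 ] [-104.9   45.5   42. ]
tray rear R [ 0.6256 -0.0596  0.042 ] [-104.7  -26.2   42. ]
tray -y edge far [ 0.6232 -0.0043  0.042 ] [-49.3 -26.6  42. ]
tray +y edge far [ 0.5513 -0.0078  0.042 ] [-49.2  45.4  42. ]
rib L end [ 0.562  -0.0772  0.04  ] [-119.    38.2   40. ]
rib R end [ 0.5928 -0.0756  0.04  ] [-119.     7.4   40. ]
tray foot rear L [ 0.5548 -0.0633  0.004 ] [-104.8   44.7    4. ]
rib R inner rear [ 0.5907 -0.0757  0.04  ] [-119.     9.5   40. ]
rib L inner end [ 0.5643 -0.0771  0.04  ] [-119.    35.9   40. ]
```

{"name": "apply_moves", "arguments": {
  "grip": [-1,-1,-1,-1,-1,-1,-1],
  "dp": [
    [0,0.67,0.38],
    [0,0.67,0.38],
    [0,0.67,0.38],
    [0,0.65,0.36],
    [0.2,0,0],
    [0.2,0,0],
    [0.1,0,0]
  ],
  "turn": [
    [0,-0.07,0],
    [0,0,0],
    [0,0,0],
    [0,0,0],
    [0,0,0],
    [0,0,0],
    [0,0,0]
  ]
}}

```text
clock: 9.82
position: [0.5411, -0.1078, 0.0171]
tool_rot: [-0.685, 0.728, 0.021, -0.019]
force: [0.2, 0.3, -0.5]
opening: 0.175
```

```bash
sed -i 's/YAW=1.622/YAW=1.627/' st.py
python3 - <<'E'
from st import *
crop("wrist","w5",0,512,0,384,1.5)
rep()
crop("scene","s5",100,300,150,290,4)
E
```

```text
t 9.88 grip org mm [-147.1   61.3   36.1] tip [-35.3  61.4  29.3] yaw rel 0.0012 pitch -0.06 roll 0.002 Forg [-0.12 -0.8  -0.47] open 0.174
```

View pics/w5.png

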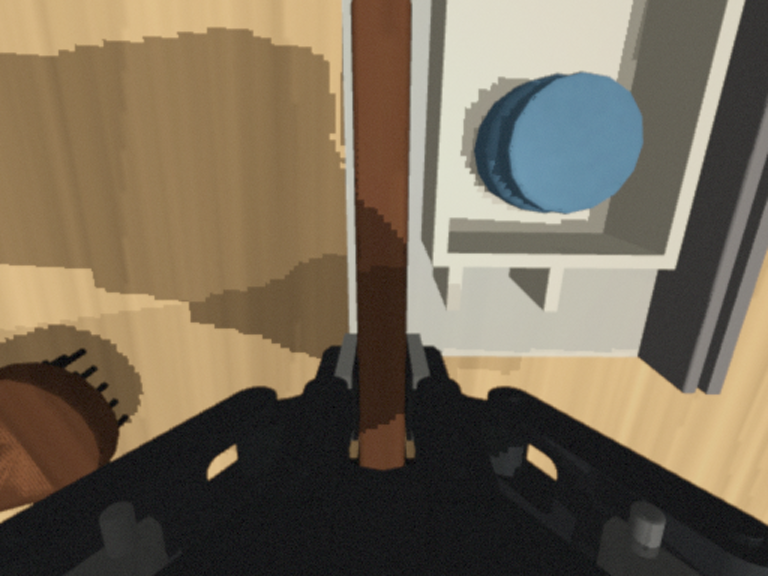

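View pics/s5.png

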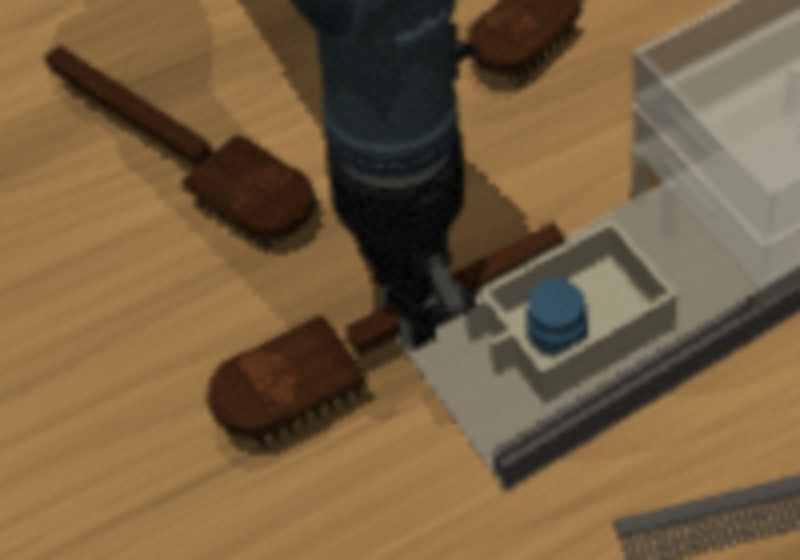

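{"name": "apply_moves", "arguments": {
  "grip": [-1,-1,-1,-1,-1,-1,-1,-1],
  "dp": [
    [0.15,0,0],
    [0.1,0,0],
    [0.1,0,0],
    [0.1,0,0],
    [0.1,0,0],
    [0.1,0,0],
    [0.1,0,0],
    [0.1,0,0]
  ],
  "turn": [
    [0,0,0],
    [0,0,0],
    [0,0,0],
    [0,0,0],
    [0,0,0],
    [0,0,0],
    [0,0,0],
    [0,0,0]
  ]
}}

```text
clock: 10.92
position: [0.5566, -0.1063, 0.0161]
tool_rot: [-0.685, 0.728, 0.021, -0.02]
force: [-2.1, 0.2, -1.4]
opening: 0.175
```

Run:
```python
from st import *
crop("wrist","w6",0,512,0,384,1.5)
rep()
```

```text
t 10.97 grip org mm [-146.3   45.3   35.2] tip [-34.5  45.5  28.5] yaw rel 0.0022 pitch -0.06 roll 0.0 Forg [-0.34  1.33 -1.61] open 0.172
```

View pics/w6.png

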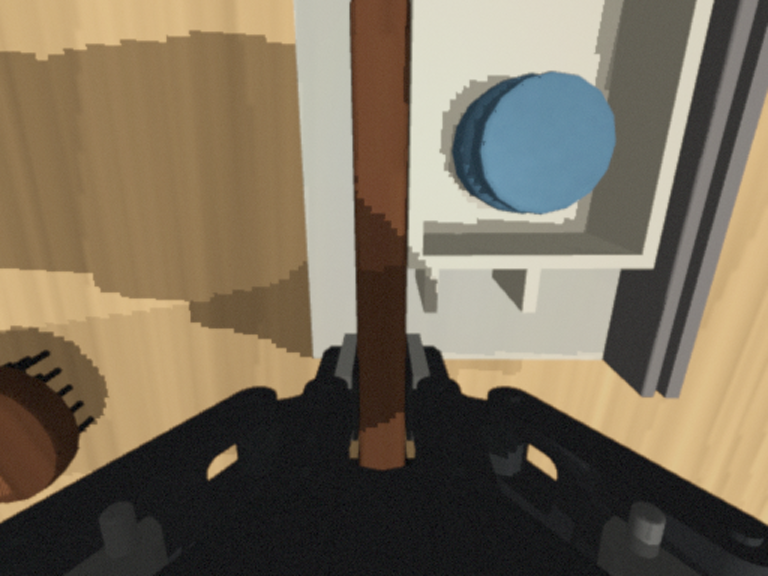

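{"name": "apply_moves", "arguments": {
  "grip": [-1,-1,-1,-1,-1,-1,-1],
  "dp": [
    [0.1,0,0],
    [0.1,0,0],
    [0.1,0,0],
    [0.1,0,0],
    [0.1,0,0],
    [0.06,0,0],
    [0.05,0,0]
  ],
  "turn": [
    [0,0,0],
    [0,0,0],
    [0,0,0],
    [0,0,0],
    [0,0,0],
    [0,0,0],
    [0,0,0]
  ]
}}

```text
clock: 11.85
position: [0.5689, -0.1057, 0.0164]
tool_rot: [-0.685, 0.728, 0.021, -0.02]
force: [-1.6, 0.3, -1.6]
opening: 0.17
```

Run:
```python
from st import *
crop("wrist","w7",270,512,0,192,3.3)
rep()
```

```text
t 11.9 grip org mm [-146.5   33.3   35.3] tip [-34.7  33.5  28.6] yaw rel 0.0019 pitch -0.06 roll -0.0 Forg [-0.25  1.22 -2.13] open 0.175
```

View pics/w7.png

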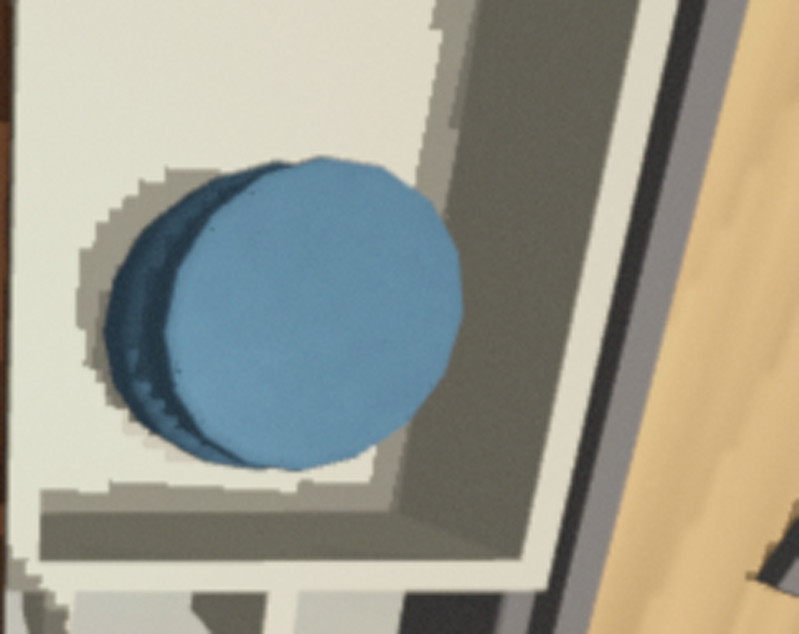

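{"name": "apply_moves", "arguments": {
  "grip": [-1,-1,-1,-1],
  "dp": [
    [0.04,0,0],
    [0.03,0,0],
    [0.03,0,0],
    [0,0,0]
  ],
  "turn": [
    [0,0,0],
    [0,0,0],
    [0,0,0],
    [0,0,0]
  ]
}}

```text
clock: 12.4
position: [0.5703, -0.1057, 0.0162]
tool_rot: [-0.685, 0.728, 0.021, -0.02]
force: [-3.3, 0.2, 0.6]
opening: 0.175
```

{"name": "apply_moves", "arguments": {
  "grip": [-1,-1,-1],
  "dp": [
    [0.03,0,0],
    [0.03,0,0],
    [0,0,0]
  ],
  "turn": [
    [0,0,0],
    [0,0,0],
    [0,0,0]
  ]
}}

```text
clock: 12.78
position: [0.5705, -0.1057, 0.016]
tool_rot: [-0.685, 0.728, 0.02, -0.021]
force: [-5.0, -0.1, 2.2]
opening: 0.175
```

Run:
```python
from st import *
rep()
crop("wrist","w8",270,512,0,192,3.3)
rep()
```

```text
t 12.78 grip org mm [-146.6   31.9   35. ] tip [-34.8  32.1  28.2] yaw rel 0.0021 pitch -0.06 roll -0.004 Forg [0.22 5.03 2.19] open 0.175
t 12.82 grip org mm [-146.6   31.9   35. ] tip [-34.8  32.1  28.2] yaw rel 0.0021 pitch -0.06 roll -0.004 Forg [0.27 5.49 1.25] open 0.175
```

View pics/w8.png

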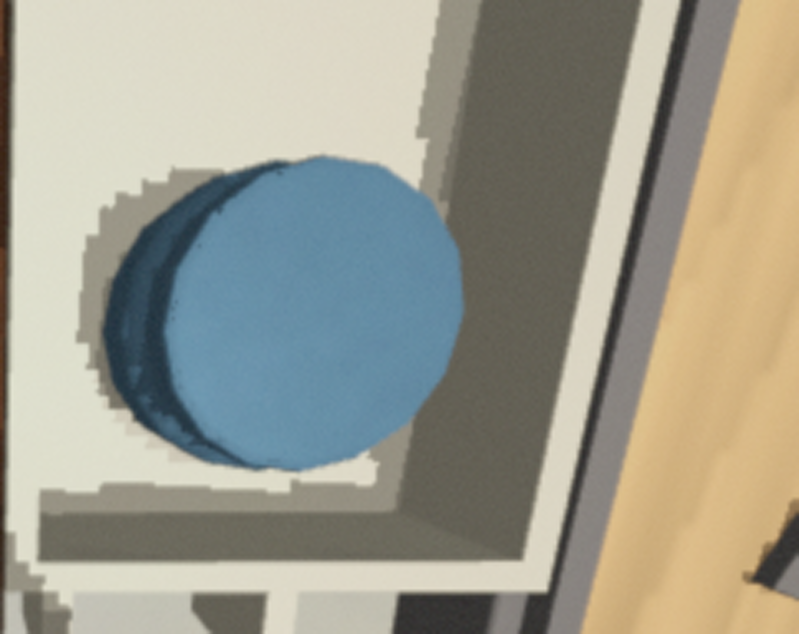

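{"name": "apply_moves", "arguments": {
  "grip": [-1,-1,-1,-1,-1,-1,-1,-1,-1,-1],
  "dp": [
    [-0.15,0,0],
    [-0.25,0,0],
    [-0.3,0,0],
    [0,0.04,-0.7],
    [0,0.06,-1],
    [0,0.06,-1],
    [0,0.06,-1],
    [0,-0.09,-1],
    [0,0,0],
    [0,0,0]
  ],
  "turn": [
    [0,0,0],
    [0,0,0],
    [0,0,0],
    [0,0,0],
    [0,0,0],
    [0,0,0],
    [0,0,0],
    [0,0,0],
    [0,0,0],
    [0,0,0]
  ]
}}

```text
clock: 14.08
position: [0.5637, -0.1993, 0.0194]
tool_rot: [-0.686, 0.727, 0.021, -0.02]
force: [0.1, 0.1, -0.5]
opening: 0.176
```

Run:
```python
from st import *
s=rep()
crop("wrist","w9",0,512,0,384,1.5)
s=rep()
print(onz((378,127),.026,cam("top")).round(3),onz((348,140),.01,cam("top")).round(3))
```

```text
t 14.07 grip org mm [-239.7   44.    38.3] tip [-127.9   44.3   31.7] yaw rel 0.0023 pitch -0.059 roll -0.0 Forg [ 0.06 -0.14 -0.54] open 0.176
t 14.12 grip org mm [-239.1   43.9   38.3] tip [-127.2   44.3   31.7] yaw rel 0.0034 pitch -0.059 roll -0.0 Forg [ 0.64 -0.01 -0.99] open 0.178
[ 0.726 -0.295  0.026] [ 0.692 -0.217  0.01 ]
```

View pics/w9.png

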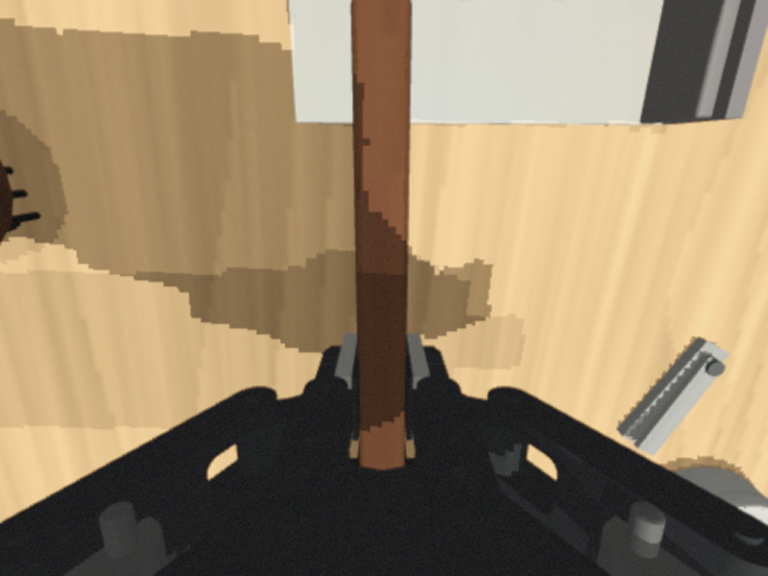

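{"name": "apply_moves", "arguments": {
  "grip": [-1,-1,-1,-1,-1,-1,-1],
  "dp": [
    [0,0,-0.3],
    [0.4,0,0],
    [0.5,0,0],
    [0.5,0,0],
    [0.5,0,0],
    [0.15,0,0],
    [0,0,0]
  ],
  "turn": [
    [0,0,0],
    [0,0,0],
    [0,0,0],
    [0,0,0],
    [0,0,0],
    [0,0,0],
    [0,0,0]
  ]
}}

```text
clock: 15.0
position: [0.605, -0.2036, 0.0196]
tool_rot: [-0.685, 0.728, 0.021, -0.02]
force: [-0.1, -0.5, -1.4]
opening: 0.176
```

Run:
```python
from st import *
crop("top","t10",200,400,110,220,4)
crop("scene","s10",130,330,150,290,4)
s=rep()
```

```text
t 15.1 grip org mm [-246.5    3.7   38.5] tip [-134.7    3.8   31.8] yaw rel 0.0017 pitch -0.06 roll -0.001 Forg [ 0.41  0.1  -1.1 ] open 0.175
```

View pics/t10.png

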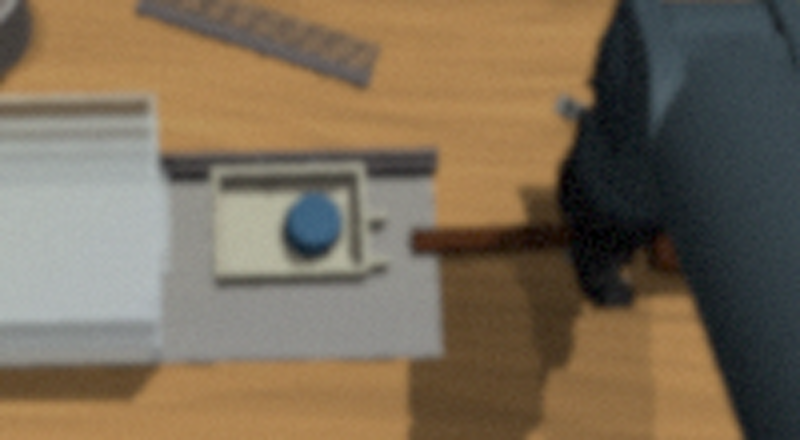

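View pics/s10.png

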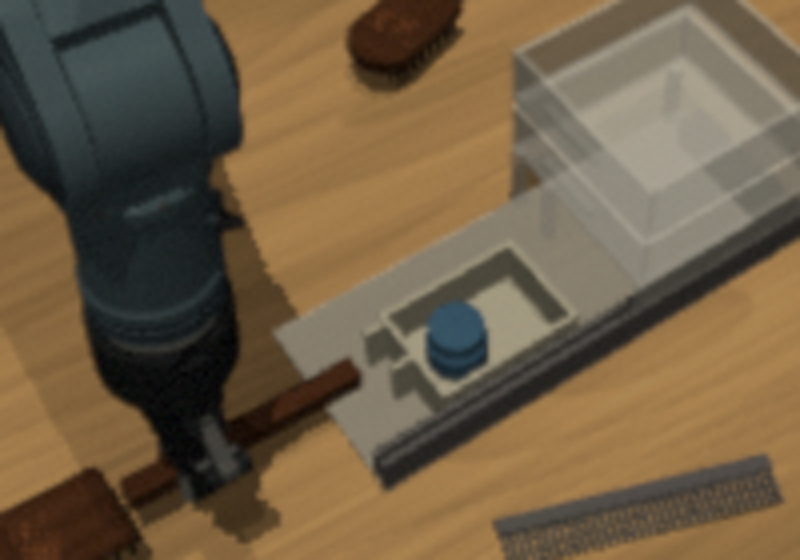

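{"name": "apply_moves", "arguments": {
  "grip": [-1,-1,-1,-1,-1,-1,-1,-1,-1],
  "dp": [
    [0,-0.02,0.3],
    [0,-0.02,0.3],
    [0,-0.02,0.3],
    [0,-0.02,0.25],
    [0.08,0,0],
    [0.08,0,0],
    [0.08,0,0],
    [0.04,0,0],
    [0,0,0]
  ],
  "turn": [
    [0,0,0],
    [0,0,0],
    [0,0,0],
    [0,0,0],
    [0,0,0],
    [0,0,0],
    [0,0,0],
    [0,0,0],
    [0,0,0]
  ]
}}

```text
clock: 16.23
position: [0.6092, -0.1806, 0.0199]
tool_rot: [-0.685, 0.728, 0.021, -0.02]
force: [0.4, -0.0, -1.2]
opening: 0.174
```

Run:
```python
from st import *
crop("top","t11",230,330,130,205,8)
s=rep()
crop("scene","s11",190,320,180,270,6)
s=rep()
```

```text
t 16.27 grip org mm [-223.5   -2.4   38.9] tip [-111.7   -2.2   32.2] yaw rel 0.0017 pitch -0.06 roll -0.0 Forg [-0.41  1.01 -1.48] open 0.174
t 16.32 grip org mm [-223.5   -2.3   38.9] tip [-111.7   -2.1   32.2] yaw rel 0.0017 pitch -0.06 roll -0.001 Forg [-0.71  0.06 -1.06] open 0.176
```

View pics/t11.png

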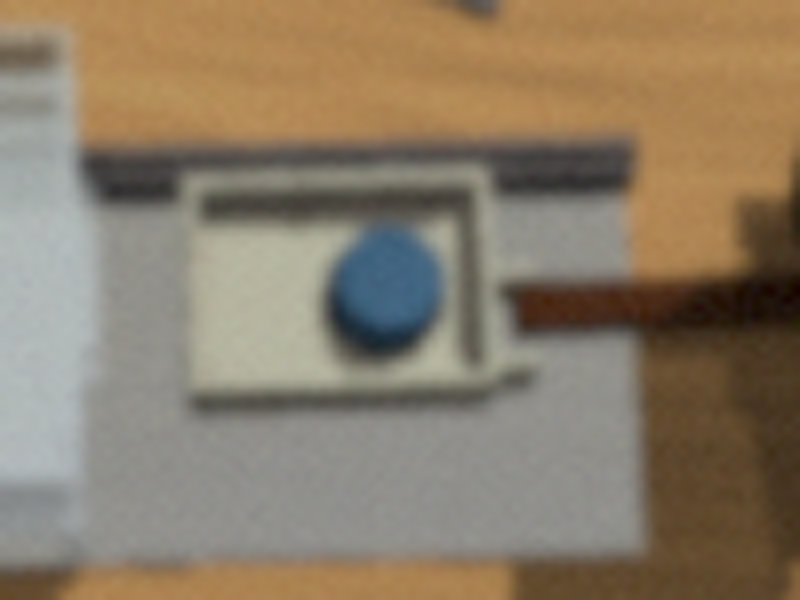

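View pics/s11.png

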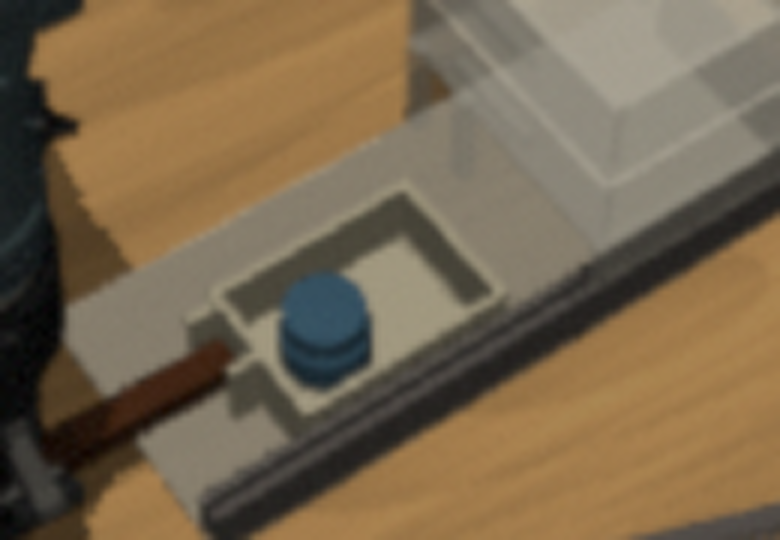

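{"name": "apply_moves", "arguments": {
  "grip": [-1,-1,-1],
  "dp": [
    [0.04,0,0],
    [0.04,0,0],
    [0,0,0]
  ],
  "turn": [
    [0,0,0],
    [0,0,0],
    [0,0,0]
  ]
}}

```text
clock: 16.7
position: [0.61, -0.1804, 0.0197]
tool_rot: [-0.685, 0.728, 0.021, -0.021]
force: [-1.3, -0.3, 0.1]
opening: 0.172
```

Run:
```python
from st import *
s=rep()
```

```text
t 16.7 grip org mm [-223.4   -3.4   38.7] tip [-111.6   -3.1   32. ] yaw rel 0.0023 pitch -0.06 roll -0.002 Forg [-0.19  1.32  0.13] open 0.172
```

{"name": "apply_moves", "arguments": {
  "grip": [-1,-1,-1,-1,-1,-1,-1,-1,-1,-1],
  "dp": [
    [0.01,-0.006,0.1],
    [0.01,-0.006,0.1],
    [0,-0.006,0.1],
    [0,-0.006,0.1],
    [0,-0.006,0.1],
    [0,-0.006,0.1],
    [0,-0.006,0.1],
    [0,-0.006,0.1],
    [0,-0.006,0.1],
    [0,-0.006,0.1]
  ],
  "turn": [
    [0,0,0],
    [0,0,0],
    [0,0,0],
    [0,0,0],
    [0,0,0],
    [0,0,0],
    [0,0,0],
    [0,0,0],
    [0,0,0],
    [0,0,0]
  ]
}}

```text
clock: 17.95
position: [0.6092, -0.1613, 0.0198]
tool_rot: [-0.685, 0.728, 0.02, -0.02]
force: [-3.3, -3.9, -1.2]
opening: 0.18
```

Run:
```python
from st import *
s=rep()
crop("top","t12",230,330,130,205,8)
s=rep()
crop("scene","s12",190,320,180,270,6)
```

```text
t 17.95 grip org mm [-204.3   -3.6   38.7] tip [-92.5  -3.4  31.9] yaw rel 0.0014 pitch -0.061 roll -0.002 Forg [-3.7   3.52 -1.25] open 0.18
t 18.0 grip org mm [-203.8   -3.6   38.7] tip [-92.   -3.4  31.9] yaw rel 0.0018 pitch -0.061 roll -0.002 Forg [-2.77  3.96 -0.97] open 0.173
```

View pics/t12.png

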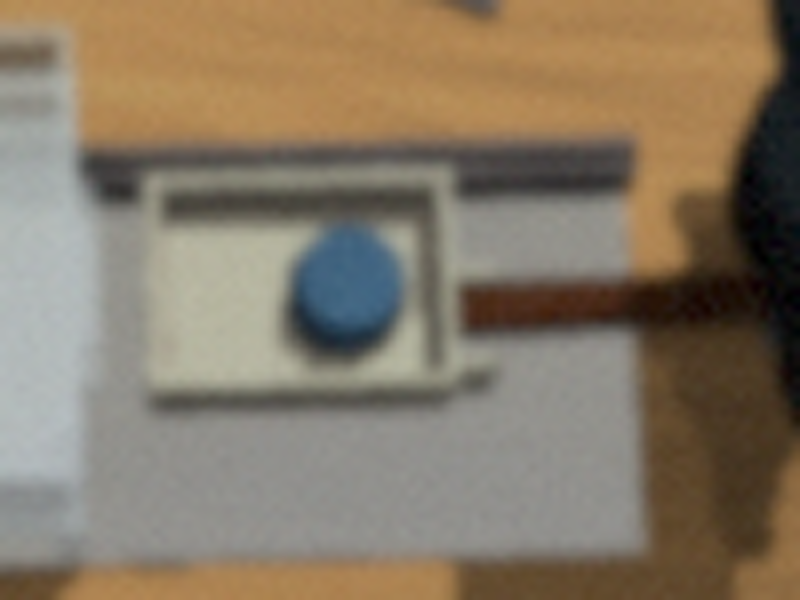

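View pics/s12.png

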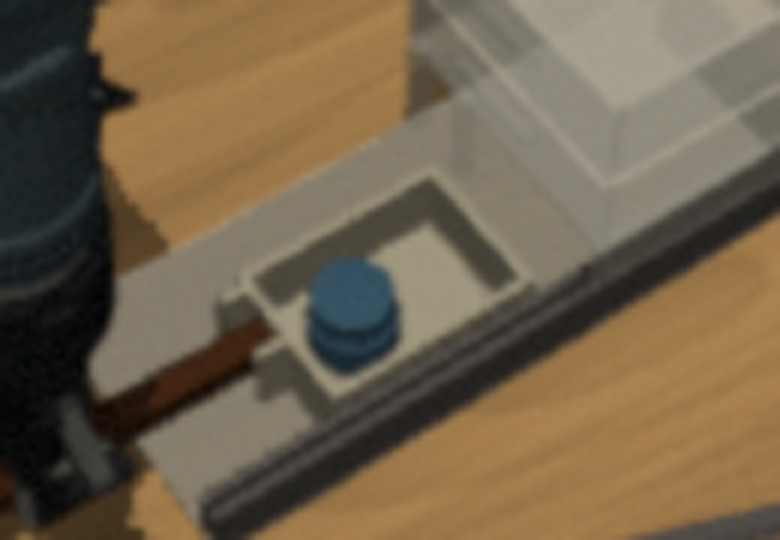

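{"name": "apply_moves", "arguments": {
  "grip": [-1,-1,-1,-1,-1,-1,-1,-1,-1,-1],
  "dp": [
    [-0.01,-0.007,0.12],
    [-0.01,-0.007,0.12],
    [0,-0.007,0.12],
    [0,-0.007,0.12],
    [0,-0.007,0.12],
    [0,-0.007,0.12],
    [0,-0.007,0.12],
    [0,-0.007,0.12],
    [0,-0.007,0.12],
    [0,-0.007,0.12]
  ],
  "turn": [
    [0,0,0],
    [0,0,0],
    [0,0,0],
    [0,0,0],
    [0,0,0],
    [0,0,0],
    [0,0,0],
    [0,0,0],
    [0,0,0],
    [0,0,0]
  ]
}}

```text
clock: 19.3
position: [0.6079, -0.1361, 0.0198]
tool_rot: [-0.685, 0.728, 0.021, -0.02]
force: [-4.0, -3.2, -2.4]
opening: 0.17
```

Run:
```python
from st import *
s=rep()
crop("top","t13",200,330,130,205,6)
s=rep()
```

```text
t 19.3 grip org mm [-179.1   -3.7   38.8] tip [-67.3  -3.5  32.1] yaw rel 0.002 pitch -0.06 roll -0.001 Forg [-2.96  4.21 -2.43] open 0.17
t 19.35 grip org mm [-178.5   -3.8   38.8] tip [-66.7  -3.6  32.1] yaw rel 0.0025 pitch -0.059 roll -0.001 Forg [-1.9   4.09 -2.65] open 0.176
```

View pics/t13.png

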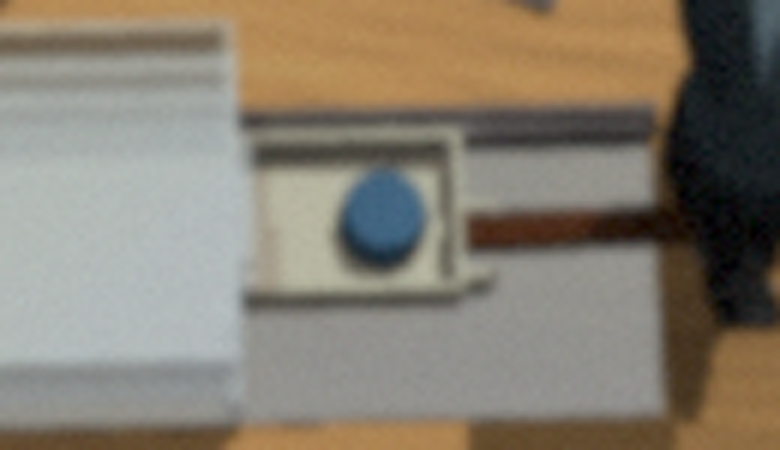

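{"name": "apply_moves", "arguments": {
  "grip": [-1,-1,-1,-1,-1,-1,-1,-1,-1,-1],
  "dp": [
    [-0.01,-0.007,0.12],
    [-0.01,-0.007,0.12],
    [-0.01,-0.007,0.12],
    [0,-0.007,0.12],
    [0,-0.007,0.12],
    [0,-0.007,0.12],
    [0,-0.007,0.12],
    [0,-0.007,0.12],
    [0,-0.007,0.12],
    [0,-0.007,0.12]
  ],
  "turn": [
    [0,0,0],
    [0,0,0],
    [0,0,0],
    [0,0,0],
    [0,0,0],
    [0,0,0],
    [0,0,0],
    [0,0,0],
    [0,0,0],
    [0,0,0]
  ]
}}

```text
clock: 20.6
position: [0.6064, -0.1121, 0.0199]
tool_rot: [-0.685, 0.728, 0.021, -0.02]
force: [-2.4, -2.4, -1.8]
opening: 0.176
```

Run:
```python
from st import *
s=rep()
crop("scene","s14",190,340,170,270,5)
s=rep()
```

```text
t 20.6 grip org mm [-155.    -3.5   38.9] tip [-43.2  -3.3  32.2] yaw rel 0.0018 pitch -0.06 roll 0.0 Forg [-2.28  2.55 -1.79] open 0.176
t 20.65 grip org mm [-154.4   -3.6   38.9] tip [-42.6  -3.3  32.3] yaw rel 0.0023 pitch -0.059 roll 0.0 Forg [-1.76  1.78 -2.31] open 0.174
```

View pics/s14.png

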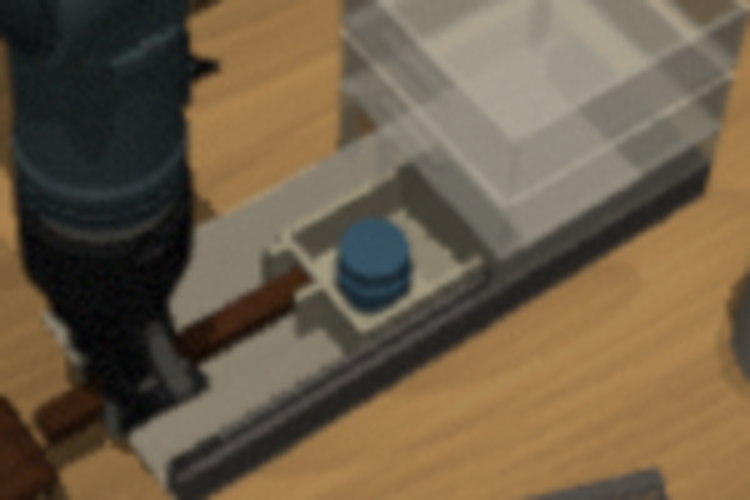

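{"name": "apply_moves", "arguments": {
  "grip": [-1,-1,-1,-1,-1,-1,-1,-1,-1,-1],
  "dp": [
    [0,-0.007,0.12],
    [0,-0.007,0.12],
    [0,-0.007,0.12],
    [0,-0.007,0.12],
    [0,-0.007,0.12],
    [0,-0.007,0.12],
    [0,-0.007,0.12],
    [0,-0.007,0.12],
    [0,-0.007,0.12],
    [0,-0.007,0.12]
  ],
  "turn": [
    [0,0,0],
    [0,0,0],
    [0,0,0],
    [0,0,0],
    [0,0,0],
    [0,0,0],
    [0,0,0],
    [0,0,0],
    [0,0,0],
    [0,0,0]
  ]
}}

```text
clock: 21.9
position: [0.6049, -0.0881, 0.0199]
tool_rot: [-0.685, 0.728, 0.021, -0.02]
force: [-1.0, -2.2, -1.3]
opening: 0.171
```

Run:
```python
from st import *
s=rep()
```

```text
t 21.9 grip org mm [-131.    -3.4   38.9] tip [-19.2  -3.2  32.2] yaw rel 0.0018 pitch -0.06 roll -0.0 Forg [-2.11  1.13 -1.32] open 0.171
```

{"name": "apply_moves", "arguments": {
  "grip": [-1,-1,-1,-1,-1,-1,-1,-1,-1,-1],
  "dp": [
    [0.01,-0.007,0.12],
    [0.01,-0.007,0.12],
    [0,-0.007,0.12],
    [0,-0.007,0.12],
    [0.005,-0.007,0.12],
    [0,-0.007,0.12],
    [0,-0.007,0.12],
    [0.005,-0.007,0.12],
    [0,-0.007,0.12],
    [0,-0.007,0.12]
  ],
  "turn": [
    [0,0,0],
    [0,0,0],
    [0,0,0],
    [0,0,0],
    [0,0,0],
    [0,0,0],
    [0,0,0],
    [0,0,0],
    [0,0,0],
    [0,0,0]
  ]
}}

```text
clock: 23.15
position: [0.6038, -0.0643, 0.0197]
tool_rot: [-0.685, 0.728, 0.021, -0.02]
force: [-1.7, -3.7, -0.3]
opening: 0.175
```

Run:
```python
from st import *
s=rep()
crop("top","t16",170,330,125,210,5)
s=rep()
crop("scene","s16",200,350,130,270,5)
```

```text
t 23.15 grip org mm [-107.1   -3.6   38.7] tip [ 4.7 -3.4 32. ] yaw rel 0.0018 pitch -0.06 roll -0.001 Forg [-3.63  1.95 -0.32] open 0.175
t 23.2 grip org mm [-106.5   -3.7   38.7] tip [ 5.3 -3.4 32. ] yaw rel 0.0023 pitch -0.06 roll -0.001 Forg [-2.93  2.63 -1.34] open 0.175
```

View pics/t16.png

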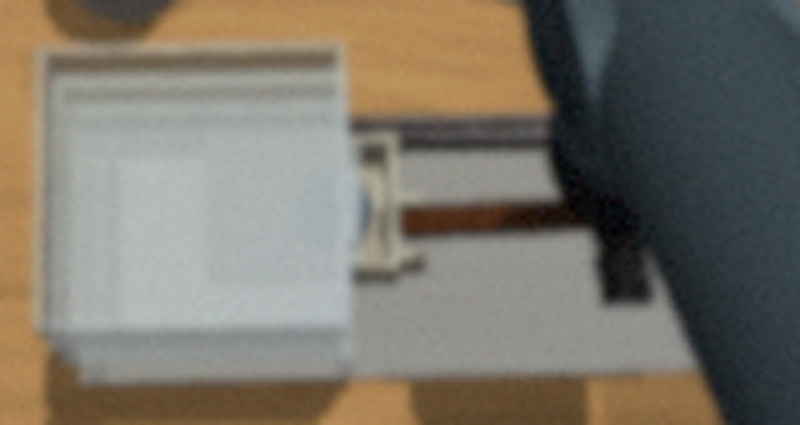

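View pics/s16.png

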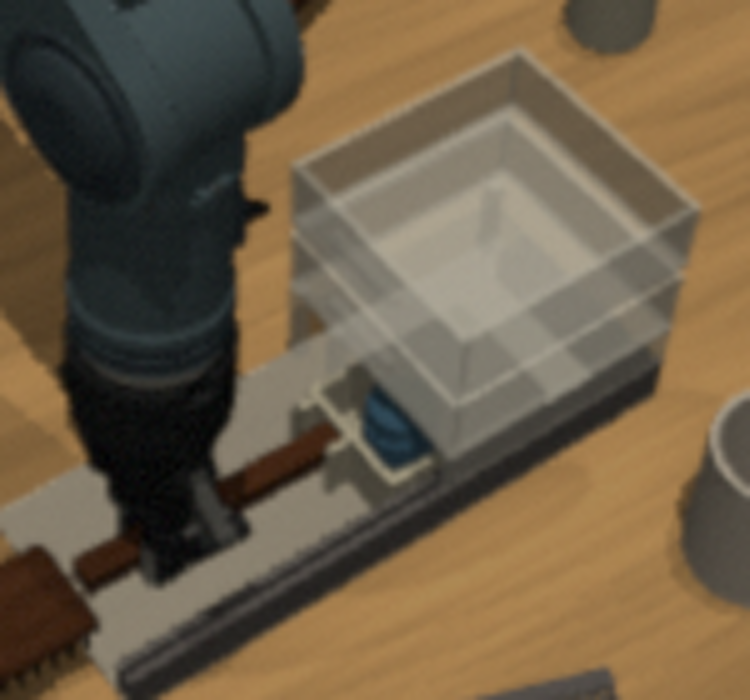

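Run:
```python
from st import *
s=rep()
K,M=cam("wrist",s); o=-M[:3,:3].T@M[:3,3]; print("cam world",o.round(4),"org",(org(o)*1e3).round(1))
C=cam("scene");px=proj(o,C)[0];print(px,"in s16 crop",(px-[200,130])*5)
```

```text
t 23.25 grip org mm [-106.5   -3.7   38.7] tip [ 5.3 -3.5 32. ] yaw rel 0.0025 pitch -0.059 roll -0.001 Forg [-2.55  3.3  -2.09] open 0.174
cam world [0.6003 0.0124 0.1577] org [-31.5  -4.4 157.7]
[255.49886845 192.69821019] in s16 crop [277.49434224 313.49105094]
```

Run:
```python
from st import *
C=cam("scene")
for z in [.14,.16,.18,.2,.22,.24,.26]: print(z,(org(onz((253,171.6),z,C))*1e3).round(0), (org(onz((247,150),z,C))*1e3).round(0))
```

```text
0.14 [ 10.  65. 140.] [ 39. 134. 140.]
0.16 [ -1.  50. 160.] [ 28. 117. 160.]
0.18 [-11.  35. 180.] [ 17. 100. 180.]
0.2 [-21.  20. 200.] [  6.  83. 200.]
0.22 [-31.   5. 220.] [ -5.  67. 220.]
0.24 [-42. -10. 240.] [-16.  50. 240.]
0.26 [-52. -25. 260.] [-27.  33. 260.]
```

{"name": "apply_moves", "arguments": {
  "grip": [-1,-1,-1,-1,-1,-1,-1,-1,-1,-1],
  "dp": [
    [0,-0.007,0.12],
    [0,-0.007,0.12],
    [0,-0.007,0.12],
    [0,-0.007,0.12],
    [0,-0.007,0.12],
    [0,-0.007,0.12],
    [0,-0.007,0.12],
    [0,-0.007,0.12],
    [0,-0.007,0.12],
    [0,-0.007,0.12]
  ],
  "turn": [
    [0,0,0],
    [0,0,0],
    [0,0,0],
    [0,0,0],
    [0,0,0],
    [0,0,0],
    [0,0,0],
    [0,0,0],
    [0,0,0],
    [0,0,0]
  ]
}}

```text
clock: 24.5
position: [0.6025, -0.0401, 0.0197]
tool_rot: [-0.685, 0.728, 0.021, -0.02]
force: [-1.6, -3.2, -0.7]
opening: 0.176
```

Run:
```python
from st import *
s=rep()
```

```text
t 24.5 grip org mm [-82.9  -3.7  38.7] tip [28.8 -3.5 32. ] yaw rel 0.0018 pitch -0.06 roll -0.0 Forg [-3.09  1.76 -0.67] open 0.176
```

{"name": "apply_moves", "arguments": {
  "grip": [-1,-1,-1,-1,-1,-1,-1,-1],
  "dp": [
    [0.005,-0.007,0.12],
    [0,-0.007,0.12],
    [0.005,-0.007,0.12],
    [0,-0.007,0.12],
    [0,-0.007,0.12],
    [0,-0.006,0.1],
    [0,-0.006,0.1],
    [0,-0.006,0.1]
  ],
  "turn": [
    [0,0,0],
    [0,0,0],
    [0,0,0],
    [0,0,0],
    [0,0,0],
    [0,0,0],
    [0,0,0],
    [0,0,0]
  ]
}}

```text
clock: 25.5
position: [0.6017, -0.0222, 0.0197]
tool_rot: [-0.685, 0.728, 0.021, -0.02]
force: [-2.4, -2.7, -1.8]
opening: 0.177
```

Run:
```python
from st import *
s=rep()
crop("scene","s18",200,350,130,270,5)
s=rep()
```

```text
t 25.5 grip org mm [-65.   -3.9  38.7] tip [46.8 -3.7 32. ] yaw rel 0.0018 pitch -0.06 roll -0.001 Forg [-2.52  2.53 -1.84] open 0.177
t 25.55 grip org mm [-64.5  -3.9  38.7] tip [47.3 -3.7 32. ] yaw rel 0.0023 pitch -0.06 roll -0.0 Forg [-2.06  2.51 -1.2 ] open 0.177
```

View pics/s18.png

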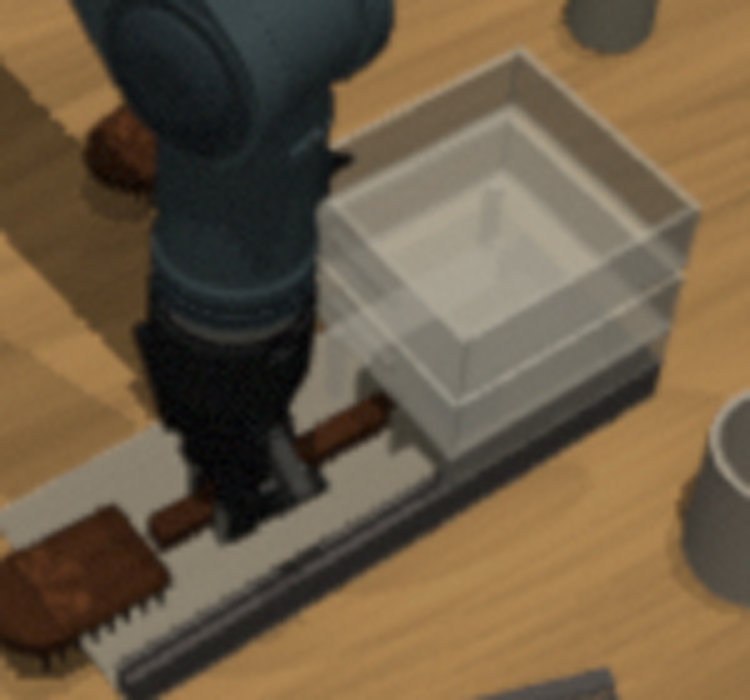

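Now slow, feeling for the stop.

{"name": "apply_moves", "arguments": {
  "grip": [-1,-1,-1,-1,-1,-1],
  "dp": [
    [0,-0.003,0.05],
    [0,-0.003,0.05],
    [0,-0.003,0.05],
    [0,-0.003,0.05],
    [0,-0.003,0.05],
    [0,-0.003,0.05]
  ],
  "turn": [
    [0,0,0],
    [0,0,0],
    [0,0,0],
    [0,0,0],
    [0,0,0],
    [0,0,0]
  ]
}}

```text
clock: 26.3
position: [0.6014, -0.0162, 0.0197]
tool_rot: [-0.685, 0.728, 0.021, -0.02]
force: [-2.6, -2.9, -1.9]
opening: 0.177
```

Run:
```python
from st import *
s=rep()
```

```text
t 26.3 grip org mm [-59.   -3.9  38.7] tip [52.8 -3.7 32. ] yaw rel 0.0019 pitch -0.06 roll -0.0 Forg [-2.78  2.73 -1.88] open 0.177
```

{"name": "apply_moves", "arguments": {
  "grip": [-1,-1,-1,-1],
  "dp": [
    [0,-0.003,0.05],
    [0,-0.003,0.05],
    [0,-0.003,0.05],
    [0,0,0.03]
  ],
  "turn": [
    [0,0,0],
    [0,0,0],
    [0,0,0],
    [0,0,0]
  ]
}}

```text
clock: 26.8
position: [0.6012, -0.0155, 0.0198]
tool_rot: [-0.684, 0.729, 0.02, -0.02]
force: [-1.8, -7.6, 0.1]
opening: 0.171
```

{"name": "apply_moves", "arguments": {
  "grip": [-1,-1,-1],
  "dp": [
    [0,-0.003,0.04],
    [0,-0.002,0.04],
    [0,-0.002,0.03]
  ],
  "turn": [
    [0,0,0],
    [0,0,0],
    [0,0,0]
  ]
}}

```text
clock: 27.18
position: [0.6011, -0.0155, 0.0199]
tool_rot: [-0.683, 0.73, 0.02, -0.019]
force: [-2.6, -9.9, 0.9]
opening: 0.174
```

Run:
```python
from st import *
s=rep()
```

```text
t 27.18 grip org mm [-58.2  -3.7  38.8] tip [53.6 -3.8 31.5] yaw rel -0.001 pitch -0.065 roll -0.001 Forg [-9.72  3.11  0.89] open 0.174
```

{"name": "apply_moves", "arguments": {
  "grip": [-1,-1,-1,-1,-1,-1,-1,-1,-1,-1],
  "dp": [
    [-0.02,0,-0.05],
    [-0.03,0,-0.05],
    [-0.05,0.003,-0.05],
    [-0.08,0.006,-0.1],
    [0,0.01,-0.2],
    [0,0.02,-0.3],
    [0,0.03,-0.5],
    [0,0.03,-0.5],
    [0,0.03,-0.5],
    [0,0.03,-0.5]
  ],
  "turn": [
    [0,0,0],
    [0,0,0],
    [0,0,0],
    [0,0,0],
    [0,0,0],
    [0,0,0],
    [0,0,0],
    [0,0,0],
    [0,0,0],
    [0,0,0]
  ]
}}

```text
clock: 28.42
position: [0.6006, -0.0668, 0.0198]
tool_rot: [-0.685, 0.728, 0.021, -0.02]
force: [-0.3, -0.2, -0.8]
opening: 0.173
```

Run:
```python
from st import *
s=rep()
crop("scene","s20",200,350,130,270,5)
crop("wrist","w20",0,512,0,384,1.5)
C=cam("scene")
s=rep()
# predicted tray outline if home
for nm,p in [("rearL",(53.6,24,42)),("rearR",(53.6,-48,42)),("noseR",(153.6,-48,42)),("noseL",(153.6,24,42)),("rib1 end",(39.6,-13,40)),("rib2 end",(39.6,17,40))]:
    p=np.array(p)/1e3;c,q=np.cos(YAW),np.sin(YAW);w=[O[0]+c*p[0]-q*p[1],O[1]+q*p[0]+c*p[1],p[2]]
    print(nm,((proj(w,C)[0]-[200,130]+.5)*5-.5).round(),proj(w,cam("wrist",s))[0].round()*1.5)
```

```text
t 28.43 grip org mm [-109.4   -0.3   38.7] tip [ 2.4 -0.2 32. ] yaw rel 0.0012 pitch -0.06 roll -0.0 Forg [-0.13  0.34 -0.78] open 0.173
t 28.52 grip org mm [-111.    -0.2   38.7] tip [ 0.8 -0.3 31.8] yaw rel -0.0012 pitch -0.061 roll -0.001 Forg [-0.39  0.34 -1.34] open 0.178
rearL [381. 348.] [ 258. -318.]
rearR [468. 440.] [ 613.5 -318. ]
noseR [618. 350.] [  771.  -1513.5]
noseL [530. 264.] [  174. -1509.]
rib1 end [403. 410.] [ 436.5 -216. ]
rib2 end [368. 371.] [ 298.5 -216. ]
```

View pics/s20.png

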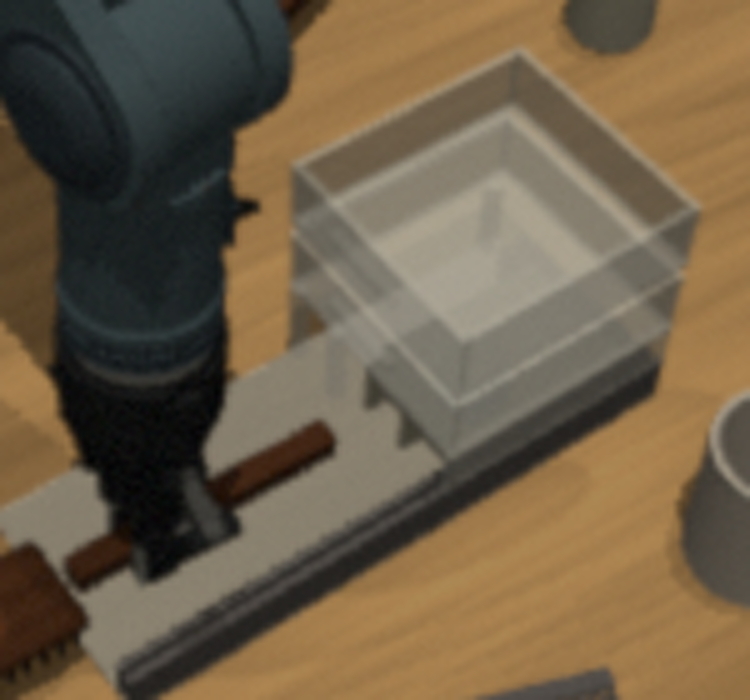

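View pics/w20.png

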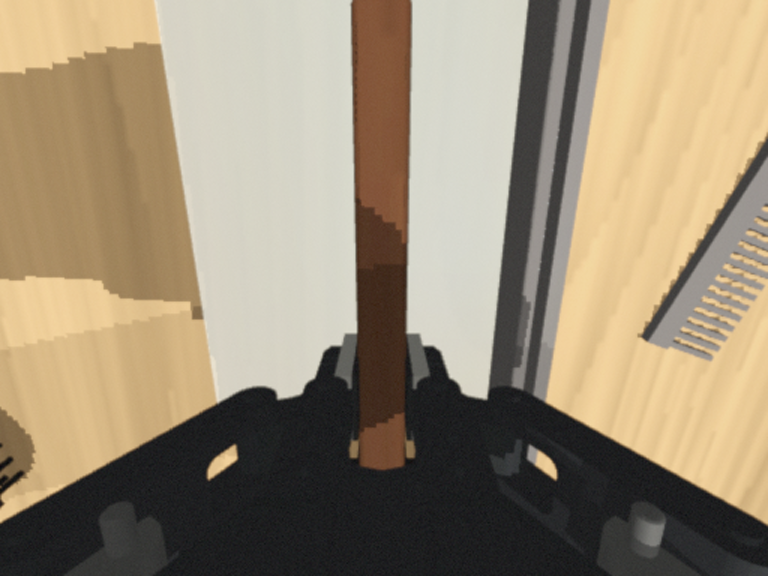

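{"name": "apply_moves", "arguments": {
  "grip": [-1,-1,-1,-1,-1,-1,-1,-1,-1,-1],
  "dp": [
    [0,0.03,-0.6],
    [0,0.05,-0.9],
    [0,0.05,-0.9],
    [0,0.05,-0.9],
    [0,0.05,-0.9],
    [0,0.05,-0.9],
    [0,0.05,-0.9],
    [0,0.05,-0.9],
    [0,0.05,-0.9],
    [0,0.05,-0.9]
  ],
  "turn": [
    [0,0,0],
    [0,0,0],
    [0,0,0],
    [0,0,0],
    [0,0,0],
    [0,0,0],
    [0,0,0],
    [0,0,0],
    [0,0,0],
    [0,0,0]
  ]
}}

```text
clock: 29.78
position: [0.6108, -0.2409, 0.0207]
tool_rot: [-0.685, 0.728, 0.021, -0.02]
force: [0.1, -0.3, -1.5]
opening: 0.175
```

{"name": "apply_moves", "arguments": {
  "grip": [-1,-1,-1,-1,-1,-1,-1,-1],
  "dp": [
    [-0.3,0.05,-0.7],
    [-0.6,0.03,-0.5],
    [-0.6,0,0],
    [-0.5,0,0],
    [0,0,0],
    [0,0,0],
    [0,0.1,0],
    [0,0,0]
  ],
  "turn": [
    [0,0,0],
    [0,0,0],
    [0,0,0],
    [0,0,0],
    [0.6,0,0],
    [0,0,0],
    [0,0,0],
    [0,0,0]
  ]
}}

```text
clock: 30.78
position: [0.5722, -0.2647, 0.0182]
tool_rot: [0.707, -0.707, -0.021, 0.021]
force: [-0.3, -0.2, -0.4]
opening: 0.175
```

Run:
```python
from st import *
s=rep();print(np.round(s["position"],4))
crop("scene","s21",20,340,130,350,2.5)
s=rep()
crop("wrist","w21",0,512,0,384,1.5)
```

```text
t 30.77 grip org mm [-306.6   39.2   37.2] tip [-194.6   39.6   37.3] yaw rel 0.0035 pitch 0.0 roll -0.001 Forg [-0.19  0.31 -0.44] open 0.175
[ 0.5722 -0.2647  0.0182]
t 30.82 grip org mm [-306.8   39.1   37.3] tip [-194.8   39.5   37.4] yaw rel 0.0034 pitch 0.0 roll -0.001 Forg [ 0.09  0.23 -0.77] open 0.178
```

View pics/s21.png

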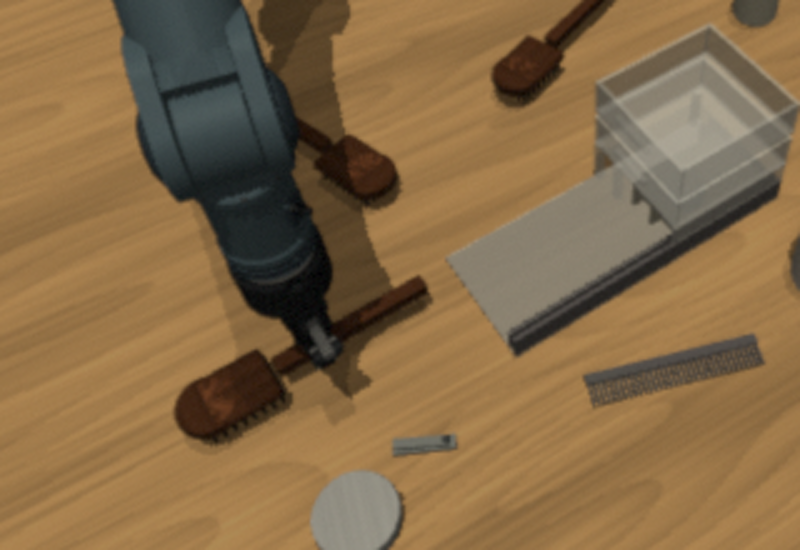

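View pics/w21.png

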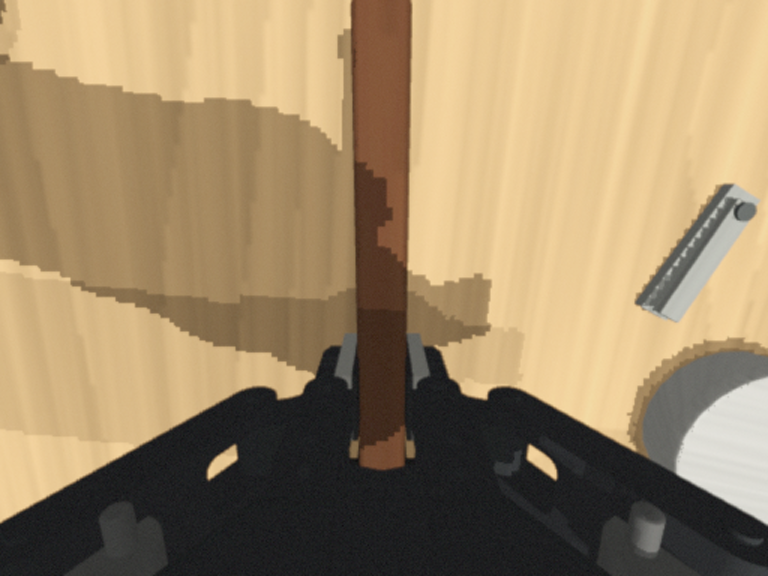

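{"name": "apply_moves", "arguments": {
  "grip": [-1,-1,-1,-1,-1,-1],
  "dp": [
    [0,0.1,0],
    [0,0.1,0],
    [0,0.06,0],
    [0,0.04,0],
    [0,0.02,0],
    [0,0,0]
  ],
  "turn": [
    [0,0,0],
    [0,0,0],
    [0,0,0],
    [0,0,0],
    [0,0,0],
    [0,0,0]
  ]
}}

```text
clock: 31.62
position: [0.5723, -0.2661, 0.0122]
tool_rot: [-0.707, 0.707, 0.02, -0.021]
force: [0.1, 0.0, -0.5]
opening: 0.174
```

Run:
```python
from st import *
s=rep();print(np.round(s["position"],4),np.round(s["moment"],3))
```

```text
t 31.62 grip org mm [-308.    39.2   31.2] tip [-196.    39.4   31.2] yaw rel 0.0018 pitch -0.0 roll -0.0 Forg [-0.   -0.06 -0.52] open 0.174
[ 0.5723 -0.2661  0.0122] [0.044 0.045 0.002]
```

{"name": "apply_moves", "arguments": {
  "grip": [-1,-1,-1,-1],
  "dp": [
    [0,0.03,0],
    [0,0.02,0],
    [0,0.02,0],
    [0,0,0]
  ],
  "turn": [
    [0,0,0],
    [0,0,0],
    [0,0,0],
    [0,0,0]
  ]
}}

```text
clock: 32.12
position: [0.5724, -0.2659, 0.0117]
tool_rot: [-0.707, 0.707, 0.02, -0.021]
force: [-3.0, 1.9, 6.6]
opening: 0.177
```

Run:
```python
from st import *
s=rep();print(np.round(s["position"],4),np.round(s["moment"],3))
```

```text
t 32.12 grip org mm [-307.8   39.    30.7] tip [-195.8   39.2   30.7] yaw rel 0.0019 pitch -0.0 roll -0.001 Forg [2.11 2.84 6.64] open 0.177
[ 0.5724 -0.2659  0.0117] [ 0.064  0.579 -0.087]
```

{"name": "apply_moves", "arguments": {
  "grip": [-0.4,-0.2,0,0.3,0.5,0.5],
  "dp": [
    [0,-0.03,0],
    [0,0,0],
    [0,0,0],
    [0,0,0],
    [0,0,0],
    [0,0,0]
  ],
  "turn": [
    [0,0,0],
    [0,0,0],
    [0,0,0],
    [0,0,0],
    [0,0,0],
    [0,0,0]
  ]
}}

```text
clock: 32.88
position: [0.5722, -0.266, 0.0113]
tool_rot: [0.707, -0.707, -0.02, 0.021]
force: [0.6, 0.0, 0.0]
opening: 0.755
```

{"name": "apply_moves", "arguments": {
  "grip": [0.5,0.5,0.5,0.5,0.5,0.5,0.5,0.5,0.5,0.5],
  "dp": [
    [0,-0.3,0],
    [0,-0.6,0],
    [0,-1,0],
    [0,-1,0],
    [0,-1,0],
    [0,-1,0],
    [0,-1,0],
    [0,-1,0],
    [0,-1,0],
    [0,0,0]
  ],
  "turn": [
    [0,0,0],
    [0,0,0],
    [0,0,0],
    [0,0,0],
    [0,0,0],
    [0,0,0],
    [0,0,0],
    [0,0,0],
    [0,0,0],
    [0,0,0]
  ]
}}

```text
clock: 34.12
position: [0.574, -0.2666, 0.172]
tool_rot: [-0.706, 0.708, 0.022, -0.019]
force: [0.8, 0.6, 0.2]
opening: 0.752
```

Run:
```python
from st import *
s=rep();print(np.round(s["position"],4))
crop("scene","s22",20,340,130,350,2.5)
crop("top","t22",170,490,110,240,2.5)
crop("wrist","w22",0,512,0,384,1.5)
for q in ["tray_slot","tray","jar"]:
  for r in cut_out("scene",q)[:1]: print(q,r["p"],r["bbox"])
```

```text
t 34.12 grip org mm [-308.5   37.6  191. ] tip [-196.5   37.8  190.7] yaw rel 0.0018 pitch -0.002 roll 0.004 Forg [ 0.53 -0.88  0.21] open 0.752
[ 0.574  -0.2666  0.172 ]
tray_slot 0.41 [279.4, 211.1, 7.5, 14.9]
tray 0.43 [279.4, 212.3, 6.8, 8.5]
jar 0.64 [278.1, 213.0, 10.1, 14.6]
```

View pics/s22.png

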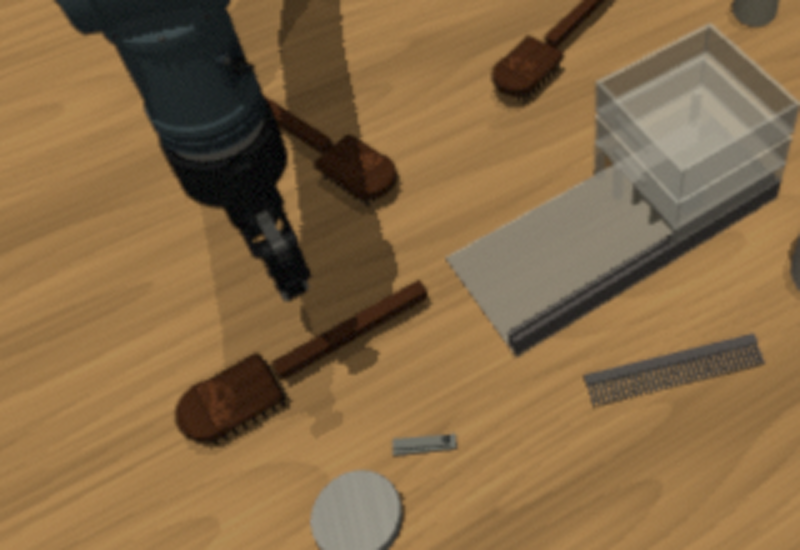

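View pics/w22.png

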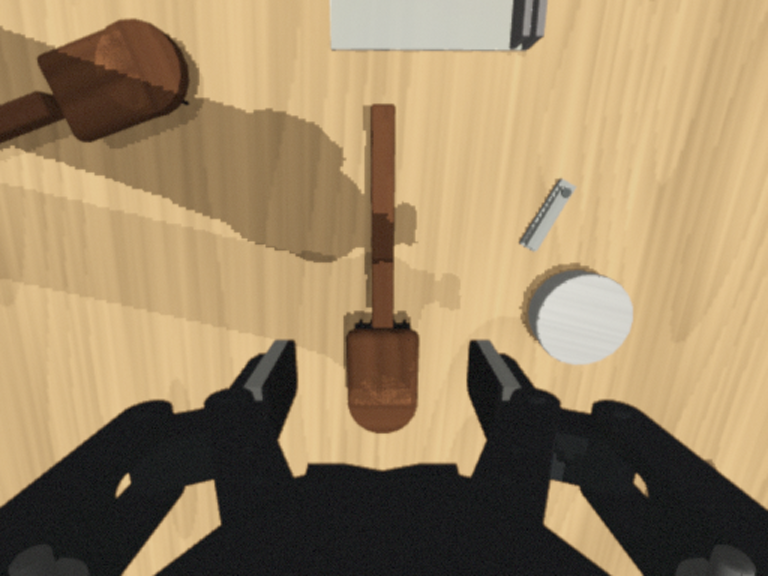

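View pics/t22.png

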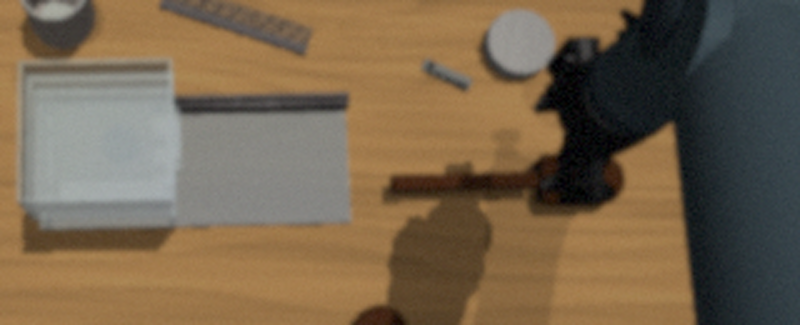

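Run:
```python
from st import *
im=get_image("scene");C=cam("scene");f=9;x0,y0,x1,y1=255,175,335,235
c=cv2.resize(im[y0:y1,x0:x1],None,fx=f,fy=f,interpolation=cv2.INTER_CUBIC).copy()
c=np.clip(c.astype(float)*1.4,0,255).astype(np.uint8)
def W(p):
    p=np.array(p)/1e3;a,q=np.cos(YAW),np.sin(YAW);return [O[0]+a*p[0]-q*p[1],O[1]+q*p[0]+a*p[1],p[2]]
def L(a,b,col):
    a,b=[tuple(((proj(W(p),C)[0]-[x0,y0]+.5)*f-.5).round().astype(int)) for p in (a,b)]
    cv2.line(c,tuple(map(int,a)),tuple(map(int,b)),col,1)
for yb in (-11,-15,15,19):
    L((39.6,yb,4),(39.6,yb,40),(255,0,0))
L((39.6,-15,40),(39.6,-11,40),(255,0,0));L((39.6,15,40),(39.6,19,40),(255,0,0))
R0=[(53.6,24,42),(53.6,-48,42),(153.6,-48,42),(153.6,24,42)]
for i in range(4): L(R0[i],R0[(i+1)%4],(0,255,0))
cv2.imwrite("pics/s23.png",c[:,:,::-1])
crop("top","t23",170,260,125,210,7)
```

```text
(no output)
```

View pics/s23.png

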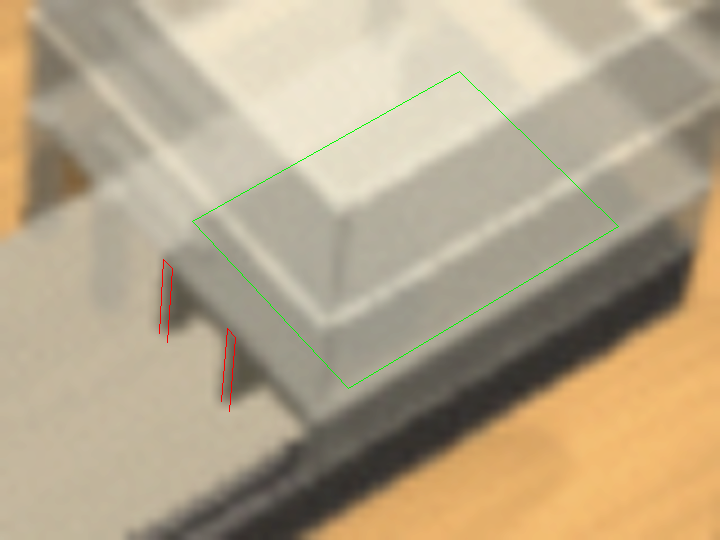

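View pics/t23.png

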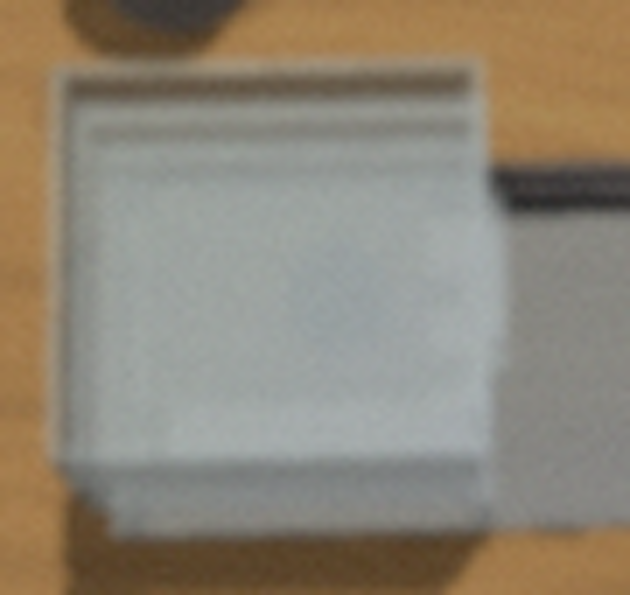

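Run:
```python
from h import *
print(job_done(), sense()["clock"])
```

```text
the job is handed in; nothing more can be done
the job is handed in; nothing more can be done
```

The job is handed in at about 34 s of the 72 s allowed. The tray is pressed home in the organizer, and the brush lies bristles-down on the bare shelf, about 40 mm clear of the base plate.

**What I did**
- I gripped the rightmost brush by its handle. With the side of the handle I slid the tray flush against the rail, before it reached the tiers. It stopped moving at about 5 N, which puts the strip face at about y -48 mm.
- I put the handle's tip in the finger pull and fed the tray along at 16 to 19 mm/s. It stayed pressed on the rail with about 1 to 4 N all the way.
- I slowed to under 10 mm/s to feel for the stop. It met the pad with the front of the tray at about x 154 mm and ended pressed at about 10 N. I eased off before pulling out.

**Last checks**
- **Tray:** the finger-pull ribs show within about 1.5 pixels (about 3 mm) of where a fully home tray would put them. They appear slightly deeper than I worked out, which could be calibration error.
- **Jar:** it was upright when last clearly visible, just as it went under the tiers. Since then it shows only as a faint blue patch through the acrylic from above, where it should be, so I could not confirm it directly.
- **Brush and other things:** the brush lies flat, and the comb, clipper, tin and look-alike brushes seem undisturbed. I did not check the shampoo, soap box or cup closely, but the arm never went near them.
- **Robot:** the gripper is about 0.17 m above the shelf and touches nothing.

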